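# Set and clamp the portion dial of a filling depositor

### The job

Turn the black portion dial on the depositor's sloping panel clockwise until its white pointer line points at the middle of the red tab (not the blue or the yellow one), then swing the orange clamp lever all the way round and press it firmly, with about 10 N, against its stop to lock the setting. The dial must still point at the red tab afterwards; do not shift the coloured tabs, and leave the loose jars, bowl, scraper and bottle standing where they are.

Things in the scene. Friction and masses are not known exactly. Their poses are not given: they have to be found in the camera images.
- depositor: White bench-top filling machine, fixed. Origin on the bench under its sloping panel's centre; x to its rear, y to its left seen from the front. Console x -100 to 100 mm, 340 wide, front edge 50 high, rear 180; then to x 240 a deck 184 high with a round hopper (radius 71, at x 175, y -85, top 281 high); nozzle with a fixed jar under it at x 280, y -85.
- panel: Sloping aluminium panel, 242 mm along the slope by 340 mm wide. Origin: centre of its face, 115 mm above the bench. x points up the slope (to the rear), y to the left seen from the front, z out of the face: 33 degrees from vertical, leaning to the front.
- dial_center (a point): Centre of the dial on the panel face (panel x 0, y +70 mm); axes as the panel's, not turning. Black skirt disc, radius 46 mm, top 7 mm above the panel; on it a round grey ribbed barrel, 40 mm diameter, 7 to 41 mm above the panel, to be gripped. A white pointer line runs from the centre to one side over barrel top and skirt.
- dial (a joint): Dial angle (rad): 0 with the pointer straight up the slope (panel +x), growing clockwise as seen looking at the panel; range -3.0 to 3.0. At angle a the pointer's direction is (cos a, -sin a) in panel x, y. Stiff, about 0.08 N m; stays where it is left.
- dial_mark (a point): Point in line with the pointer, 54 mm from the dial's axis and 5 mm above the panel; turns with the dial.
- red_tab (a joint): Angle of the red tab round the dial, measured like the dial's angle; the dial is set when both are equal. It is always 1.7 to 3.0 rad clockwise of the dial's start.
- red_mark (a point): Middle of the red tab (13 mm radially, 10 mm wide, 5 mm high, just outside the skirt), 54 mm from the dial's axis, top face.
- blue_mark (a point): The same for the blue tab, of another recipe.
- yellow_mark (a point): The same for the yellow tab, of another recipe.
- lever_pivot (a point): Axis of the clamp lever on the panel face (panel x +30, y -90 mm); axes as the panel's. A steel hub, radius 13 mm, 37 mm high, from which an orange arm 11 mm wide reaches out, from 22 to 34 mm above the panel, to a ball of 20 mm diameter.
- lever_angle (a joint): Clamp lever angle (rad): 0 with the arm straight down the slope (panel -x), growing counter-clockwise as seen looking at the panel, to 1.4 at its stop, pointing right (nearly panel -y). At angle b the arm's direction is (-cos b, -sin b) in panel x, y. Starts at 0 to 0.3; stiff, about 0.15 N m; stays where it is left.
- lever: The clamp lever (hub and orange arm with its ball); origin on the lever's axis at the panel face, -x along the arm, z out of the panel; turns with the lever.
- lever_tip (a point): Centre of the lever's ball, 57 mm from its axis and 28 mm above the panel.
- jar_a: Bystander: glass jar of custard, radius 30 mm, 62 mm high, on the depositor's deck left of the hopper. Origin under its centre.
- jar_c: Bystander: the same kind of jar, on the bench at the left.
- jar_d: Bystander: the same kind of jar, on the bench at the left.
- bowl: Bystander: steel bowl, rim radius 100 mm, 85 mm high, on the bench at the right. Origin under its centre.
- scraper: Bystander: white scraper 240 mm long, lying across the bench near the robot, on its right.
- spray: Bystander: white bottle with a red cap, radius 30 mm, 170 mm high, on the bench at the left. Origin under its centre.

How it is judged:
By the outcome, as a careful person would: the job done as asked, in the order asked, and still so for the second after the job is handed in, with the robot touching nothing.
It also fails if it takes over 72 s, if anything falls off the work surface, if the arm or the gripper's body presses on something with over 40 N, if the wrist force passes 120 N, or if a joint passes its speed limit or range.

### The arm

A 6-joint arm with a two-finger parallel gripper is mounted at the origin on the work surface. World frame = base frame: x ahead of the robot, y to its left, z up, the work surface at z = 0. Lengths are in m, angles in rad, forces in N, time in s.
With the tool pointing down it reaches from about 0.4 to 0.825 m from the base axis. Payload 7 kg.
Tool frame: the origin (TCP) lies between the finger pads; the fingertips stand 17 mm ahead of it and the grasp point (between the pads) lies 2 mm behind it; z points along the fingers, y is the line along which they close (so a half turn about z gives the same grasp; the last joint's range is limited). The gripper opens to 85 mm and grips with 20 to 120 N. Pads are 22 mm wide; open, the fingers measure 114 mm over their backs; the gripper's body (76 mm by 85 mm) begins 54 mm behind the grasp point. The pads swing forward as they close: fully open they stand 13 mm farther back than shut.
Start: joints at [-0.969, 0.359, 0.012, 0, -1.224, -0.288], TCP at [0.208, -0.642, 0.248] pointing down, gripper open.
Joint ranges: [-3.07, 3.07], [-1.43, 2.12], [-1.02, 1.25], [-3.03, 1.67], [-3.05, -0], [-3.03, 3.03]. Speed limits (rad/s): [2.39, 2.39, 3.01, 3.14, 3.14, 3.14].

### API

Orientations are given as a 3x3 rotation matrix whose columns are the frame's x, y, z axes.
In Python, from plant import r gives the robot as it stands. The module is installed in compiled form; this text tells all that it offers.
- The arm moves only by the tool drive_tool, never from a script. Its argument "commands" is a list of rows, each a list of 6 numbers: the shift along the world's x, y, z in mm, then the turn, a rotation vector about the world's x, y, z in rad. In form: [[x, y, z, rx, ry, rz], ...]. A call has 1 to 10 rows; each row is the pose to reach, as a shift and turn from the pose commanded when the call began; what a row does not reach only later rows make up. A row lasts 1/12 s, in which the tool goes at most 41.7 mm and 7.16 degrees, less where a joint would pass 70% of its speed; a pose out of reach is approached as far as the arm can. A call with a gripper value outside its range is refused whole. "fingers" is the finger opening in mm, from 0 to 85.4, set as the call begins (left out, the last holds). The fingers move at their own pace and stop on an object; "squeeze" is the grip in N (left out, the last holds). Time passes only in rows, so rows that repeat a pose let the fingers close. It gives the time, the measured TCP pose, the force, the opening and the grip force at its end, in the units of the state.
- r.get_state(): the state, without advancing time (a new reading comes with each control period).
- r.get_image(name): name is "scene" or "top"; returns (picture, depth): 400x640x3 uint8, red, green, blue; 400x640 float32, m along the optical axis (not along the pixel's ray), 0 where there is no reading.
- r.camera_model(name): a dict with "intrinsics" (3x3 intrinsics, pixels), "k1" (the pictures are not rectified: a ray, as slopes to the right and down, at radius r is drawn at 1 + k1 r^2 times it, then the intrinsics apply), "R" (3x3) and "t" (3): a world point X has camera coordinates R X + t. Camera axes: x right, y down, z forward; pixel columns grow to the right and rows downward; lengths in m; the calibration is good to about 2 mm. A picture is of the moment at which its call begins. camera_model takes no time and is no camera call.
- r.sign_off(): hands the job in; it is judged then, once.
The state is a dict: "time_s": time; "joint_positions": joint angles; "qvel": joint speeds; "effort": joint torques, N m; "position": TCP position; "ee_rot": TCP orientation; "wrist_force": force on the tool from outside, world axes, zero at the start; "wrist_torque": the same for the moment, N m; "opening": finger opening in m; "grip_force": force on a finger pad.
Only numpy, scipy, OpenCV 4.12 (cv2) and the standard library are available. Lean on these libraries where they do the work, as an engineer would, in place of code of your own. Each camera call takes 0.05 s, during which the arm holds its last target. There are 200 camera calls.

## Working session

There is one attempt and no reset: what is moved stays moved. The work goes in short steps, Python scripts to look and compute and a tool call to move; the robot and the scene stay as the last step left them, time stands still between calls to the robot, and variables do not carry over. Pictures are saved under pics/ and viewed, at most 10 in all, crops included, and the job is handed in when it is done.

Besides the shell and the picture viewer there is one more tool, called after "Emit:" by a JSON object that holds its "name" and its "arguments", one argument or row to a line. drive_tool: Moves the arm, as the interface text tells. Its arguments: {"type":"object","properties":{"commands":{"type":"array"},"fingers":{"type":"number"},"squeeze":{"type":"number"}},"required":["commands"]}

```bash
mkdir -p pics; python3 - <<'E'
from plant import r
import cv2,numpy as np
for n in("scene","top"):
    im,d=r.get_image(n); np.save(f"pics/{n}_d.npy",d); cv2.imwrite(f"pics/{n}0.png",im[:,:,::-1])
    m=r.camera_model(n); print(n,m)
print(r.get_state())
E
```

```text
scene {'intrinsics': array([[432.34234744,   0.        , 315.03239371],
       [  0.        , 432.34234744, 194.66654094],
       [  0.        ,   0.        ,   1.        ]]), 'k1': -0.029763313819890874, 'R': array([[-0.22762147,  0.97362956,  0.01529521],
       [ 0.61450691,  0.1558127 , -0.77337162],
       [-0.75536066, -0.16663697, -0.63376841]]), 't': array([ 0.16141664, -0.19218643,  1.99022322])}
top {'intrinsics': array([[503.89925716,   0.        , 317.83501622],
       [  0.        , 503.89925716, 205.79479143],
       [  0.        ,   0.        ,   1.        ]]), 'k1': -0.02565732109928124, 'R': array([[ 0.0194276 , -0.99978867,  0.00672224],
       [-0.99130481, -0.02013706, -0.13003567],
       [ 0.13014355, -0.00413751, -0.99148653]]), 't': array([-0.04369519,  0.54600551,  1.74258928])}
{'time_s': 0.1, 'joint_positions': array([-9.68899385e-01,  3.59295511e-01,  1.11243549e-02, -2.93995885e-04,
       -1.22409268e+00, -2.88093711e-01]), 'qvel': array([-3.56673039e-05, -2.07692792e-03,  2.53279187e-03,  1.50137276e-03,
       -2.70622945e-04,  7.11621167e-04]), 'effort': array([-2.71833676e-03, -5.84763300e+01,  2.94106776e+01,  6.95456117e+00,
       -3.20435225e-03,  3.59166563e-06]), 'position': array([ 0.20819475, -0.64165344,  0.24746137]), 'ee_rot': array([[-9.51197326e-01, -3.08582702e-01, -6.02997308e-04],
       [-3.08583254e-01,  9.51196357e-01,  1.36616257e-03],
       [ 1.51994705e-04,  1.48556506e-03, -9.99998885e-01]]), 'wrist_force': array([0.68803846, 0.66401304, 0.36457733]), 'wrist_torque': array([-0.00415553, -0.0424436 ,  0.01881416]), 'grip_force': 0.0, 'opening': 0.08524165265256592}
```

View pics/scene0.png

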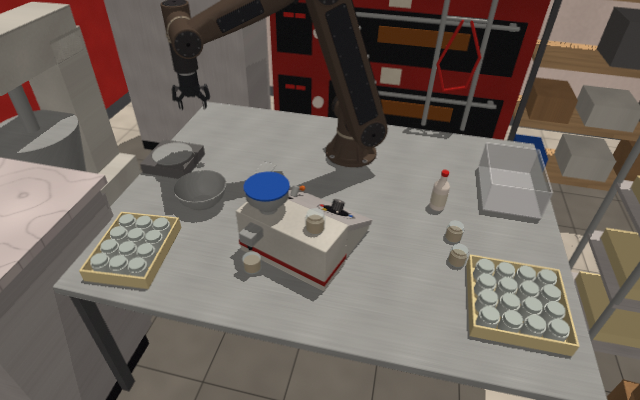

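View pics/top0.png

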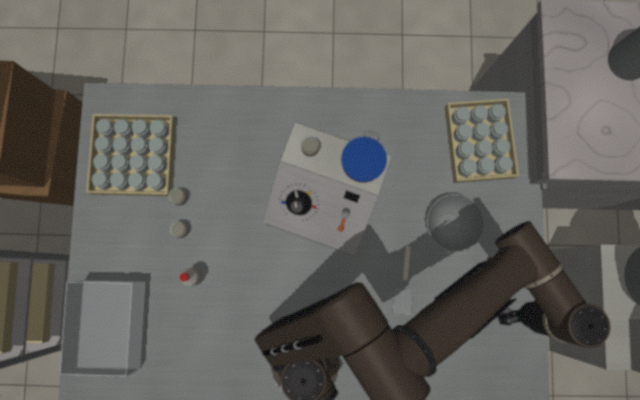

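```bash
python3 - <<'E'
import cv2
im=cv2.imread("pics/top0.png")[170:255,260:390]
cv2.imwrite("pics/top0c.png",cv2.resize(im,None,fx=6,fy=6,interpolation=cv2.INTER_CUBIC))
E
```

```text
(no output)
```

View pics/top0c.png

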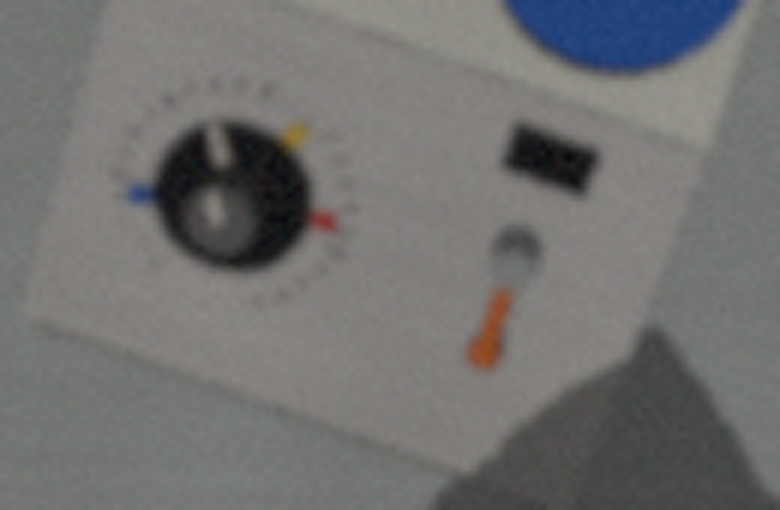

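The crop shows the dial centre near crop (232,195), its pointer up to (215,128), the red tab at (322,220), yellow at (296,136), blue at (142,194), and the lever hub at (517,245) with its ball at (485,356).

```bash
cat > h.py <<'E'
import numpy as np, cv2
from scipy.optimize import least_squares
c,s=np.cos(np.radians(33)),np.sin(np.radians(33))
RP=np.array([[c,0,-s],[0,1,0],[s,0,c]])
def Rz(a): return np.array([[np.cos(a),-np.sin(a),0],[np.sin(a),np.cos(a),0],[0,0,1]])
def P(p,v): # p: x,y,yaw ; v panel coords mm
    return np.array([p[0],p[1],0])+Rz(p[2])@(np.array([0,0,.115])+RP@(np.array(v)/1000))
def PR(p): return Rz(p[2])@RP
def proj(m,X):
    q=m["R"]@X+m["t"]; x=q[:2]/q[2]; x=x*(1+m["k1"]*(x@x)); K=m["intrinsics"]
    return np.array([K[0,0]*x[0]+K[0,2],K[1,1]*x[1]+K[1,2]])
def dl(rad,a,z): return [rad*np.cos(a),70-rad*np.sin(a),z]
def lv(b,rad=57,z=28): return [30-rad*np.cos(b),-90-rad*np.sin(b),z]
E
python3 - <<'E'
from h import *
from plant import r
m=r.camera_model("top")
o=lambda u,v:np.array([(u+.5)/6-.5+260,(v+.5)/6-.5+170])
def pts(q):
    p=q[:3]
    return [(P(p,dl(54,q[3],5)),o(142,194)),(P(p,dl(54,q[4],5)),o(296,136)),(P(p,dl(54,q[5],5)),o(322,220)),
     (P(p,dl(44,q[6],7)),o(213,128)),(P(p,dl(24,q[6],7)),o(224,165)),(P(p,[0,70,41]),o(221,222)),(P(p,[0,70,7]),o(233,196)),
     (P(p,[30,-90,37]),o(517,245)),(P(p,lv(q[7])),o(485,356)),
     (P(p,[-121,170,0]),o(32,318)),(P(p,[-121,-170,0]),o(465,470)),(P(p,[121,-170,0]),o(705,150))]
f=lambda q:np.concatenate([proj(m,X)-u for X,u in pts(q)])
q=least_squares(f,[.5,0,-.3,-1,.5,1.5,0,.1],loss="soft_l1",x_scale=.1).x
print(q.round(4)); print((f(q).reshape(-1,2)).round(2).tolist())
p=q[:3]; np.save("q.npy",q)
d=np.load("pics/top_d.npy")
for v in([0,-20,0],[-80,-20,0],[80,-20,0],[-80,130,0],[-80,-90,0]):
    X=P(p,v); u=proj(m,X).round().astype(int); print(v,X.round(4),u,d[u[1],u[0]],(m["R"]@X+m["t"])[2])
print("dial",P(p,[0,70,0]),"lev",P(p,[30,-90,0])); print(PR(p).round(4))
E
```

```text
[ 0.527  -0.0344 -0.3129 -1.9001  0.4566  1.4819 -0.5138  0.0308]
[[-0.43, 0.03], [0.06, -0.07], [0.66, 0.12], [0.07, -0.27], [-0.33, -0.96], [-0.26, 0.13], [-0.13, 0.39], [-0.79, 3.82], [0.24, -1.12], [-2.32, -0.21], [17.97, 6.42], [0.98, -0.85]]
[0, -20, 0] [ 0.5209 -0.0534  0.115 ] [324 210] 1.6918023 1.6965794749354743
[-80, -20, 0] [ 0.4571 -0.0327  0.0714] [317 230] 1.7220137 1.7313862749906694
[80, -20, 0] [ 0.5847 -0.074   0.1586] [331 190] 1.661181 1.661772674880279
[-80, 130, 0] [0.5032 0.11   0.0714] [276 216] 1.7384391 1.736804118531364
[-80, -90, 0] [ 0.4355 -0.0994  0.0714] [337 237] 1.7157942 1.728857948005012
dial [0.54858816 0.03223189 0.115     ] lev [ 0.52328209 -0.12774509  0.13133917]
[[ 0.798   0.3078 -0.5182]
 [-0.2581  0.9515  0.1676]
 [ 0.5446  0.      0.8387]]
```

```bash
python3 - <<'E'
from h import *
from plant import r
m=r.camera_model("top")
o=lambda u,v:np.array([(u+.5)/6-.5+260,(v+.5)/6-.5+170])
def pts(q):
    p=q[:3]
    return [(P(p,dl(54,q[3],5)),o(142,194)),(P(p,dl(54,q[4],5)),o(296,136)),(P(p,dl(54,q[5],5)),o(322,220)),
     (P(p,dl(44,q[6],7)),o(213,128)),(P(p,[0,70,41]),o(221,222)),(P(p,[0,70,7]),o(233,196)),
     (P(p,[30,-90,37]),o(515,267)),(P(p,lv(q[7])),o(485,354)),
     (P(p,[-121,170,0]),o(32,318)),(P(p,[121,-170,0]),o(705,150))]
f=lambda q:np.concatenate([proj(m,X)-u for X,u in pts(q)])
q=least_squares(f,[.5,0,-.3,-1,.5,1.5,0,.1],loss="soft_l1",x_scale=.1).x
print(q.round(4)); print((f(q).reshape(-1,2)).round(2).tolist())
p=q[:3]; np.save("q.npy",q)
d=np.load("pics/top_d.npy")
# depth: offsets normal to panel, averaged, on free spots
for v in([0,-20,0],[-80,-20,0],[80,-20,0],[-80,130,0],[-80,-90,0],[90,100,0]):
    X=P(p,v); u=proj(m,X).round().astype(int); print(v,u,np.median(d[u[1]-2:u[1]+3,u[0]-2:u[0]+3])-(m["R"]@X+m["t"])[2])
print("dial",P(p,[0,70,0]),"lev",P(p,[30,-90,0])); print(PR(p).round(4))
E
```

```text
[ 0.5264 -0.0348 -0.3171 -1.8962  0.4413  1.4703 -0.5369  0.0232]
[[-0.29, 0.02], [0.07, -0.08], [0.82, 0.13], [-0.02, -0.13], [-0.13, 0.24], [0.02, 0.5], [-0.36, 0.47], [0.16, -0.53], [-2.25, -0.25], [1.17, -0.4]]
[0, -20, 0] [324 211] -0.0009525273811057389
[-80, -20, 0] [317 231] -0.0006375832366212197
[80, -20, 0] [331 190] -0.00048653146974331207
[-80, 130, 0] [276 216] -0.001522590779632571
[-80, -90, 0] [337 237] -0.002576920732682675
[90, 100, 0] [298 176] 0.0010129452067757505
dial [0.54821305 0.0317184  0.115     ] lev [ 0.52222403 -0.12814906  0.13133917]
[[ 0.7968  0.3118 -0.5175]
 [-0.2615  0.9501  0.1698]
 [ 0.5446  0.      0.8387]]
```

```bash
cat >> h.py <<'E'
from scipy.spatial.transform import Rotation as Ro
def Rt(p,phi): # tool rot: z into panel, x at angle phi in panel
    return PR(p)@np.array([[np.cos(phi),np.sin(phi),0],[np.sin(phi),-np.cos(phi),0],[0,0,-1.]])
def delta(s,X,R): # from state pose
    return ((X-s[0])*1000).round(1), Ro.from_matrix(R@s[1].T).as_rotvec().round(4)
def panel(p,X): return PR(p).T@(X-P(p,[0,0,0]))*1000
def st(r): s=r.get_state(); return s["position"],s["ee_rot"]
E
python3 - <<'E'
from h import *
from plant import r
p=np.load("q.npy")[:3]
print(delta(st(r),P(p,[0,70,100]),Rt(p,-.45)), P(p,[0,70,100]))
E
```

```text
(array([288.3, 690.4, -48.6]), array([-0.672 , -0.1543,  1.9945])) [0.49646502 0.04870246 0.19886706]
```

Emit:
{"name": "drive_tool", "arguments": {
  "commands": [
    [0, 0, 40, 0, 0, 0.1],
    [0, 20, 80, 0, 0, 0.2],
    [20, 60, 110, 0, 0, 0.3],
    [35, 100, 120, 0, 0, 0.42],
    [50, 140, 130, 0, 0, 0.54],
    [65, 175, 130, 0, 0, 0.66],
    [85, 210, 130, 0, 0, 0.78],
    [105, 245, 130, 0, 0, 0.9],
    [120, 280, 130, 0, 0, 1.02],
    [135, 315, 130, 0, 0, 1.14]
  ]
}}

```text
time_s: 0.93
position: [0.3419, -0.329, 0.3781]
ee_rot: [[-0.111, -0.994, 0.0], [-0.994, 0.111, 0.0], [-0.0, 0.0, -1.0]]
wrist_force: [2.1, 0.0, 0.1]
opening: 0.0853
grip_force: 0.0
```

```bash
python3 - <<'E'
from h import *
from plant import r
p=np.load("q.npy")[:3]
print(delta(st(r),P(p,[0,70,100]),Rt(p,-.45)), r.get_state())
E
```

```text
(array([ 154.6,  377.7, -179.2]), array([-0.4172, -0.4261,  0.8889])) {'time_s': 0.9333, 'joint_positions': array([-3.50137500e-01, -4.14502234e-02, -1.83068309e-01, -2.24469265e-04,
       -1.42925926e+00,  2.38781105e-01]), 'qvel': array([ 1.13265510e+00, -3.46579435e-01, -3.34785989e-01, -4.54520427e-05,
       -1.14778161e-02,  3.07086252e-01]), 'effort': array([ -8.91448975, -27.19627261,  31.25383973,   7.27807224,
        -0.15669046,  -0.43373435]), 'position': array([ 0.34189681, -0.32896011,  0.37810574]), 'ee_rot': array([[-1.11157873e-01, -9.93802761e-01,  1.28751243e-07],
       [-9.93802733e-01,  1.11157870e-01,  2.36531924e-04],
       [-2.35080391e-04,  2.61644323e-05, -9.99999972e-01]]), 'wrist_force': array([2.10663096, 0.04264598, 0.12485973]), 'wrist_torque': array([-0.04585762, -0.22445542,  0.06611629]), 'grip_force': 0.0, 'opening': 0.08528024792875642}
```

Emit:
{"name": "drive_tool", "arguments": {
  "commands": [
    [15, 40, 0, -0.05, -0.05, 0.11],
    [30, 78, 0, -0.1, -0.1, 0.21],
    [46, 115, -10, -0.15, -0.15, 0.31],
    [62, 152, -30, -0.2, -0.2, 0.42],
    [78, 190, -50, -0.25, -0.25, 0.52],
    [93, 228, -70, -0.29, -0.3, 0.62],
    [108, 265, -90, -0.33, -0.34, 0.71],
    [124, 303, -110, -0.37, -0.38, 0.8],
    [140, 340, -130, -0.417, -0.426, 0.889],
    [155, 378, -155, -0.417, -0.426, 0.889]
  ],
  "fingers": 75
}}

```text
time_s: 1.77
position: [0.4967, 0.0301, 0.2577]
ee_rot: [[0.586, -0.625, 0.515], [-0.651, -0.742, -0.16], [0.482, -0.242, -0.842]]
wrist_force: [1.4, -1.6, 1.3]
opening: 0.0752
grip_force: 0.0
```

Emit:
{"name": "drive_tool", "arguments": {
  "commands": [
    [0, 0, -20, 0, 0, 0],
    [0, 0, -24, 0, 0, 0]
  ]
}}

```text
time_s: 1.93
position: [0.5004, 0.0274, 0.2384]
ee_rot: [[0.593, -0.64, 0.488], [-0.655, -0.736, -0.17], [0.468, -0.219, -0.856]]
wrist_force: [-0.6, 0.3, -0.1]
opening: 0.075
grip_force: 0.0
```

```bash
python3 - <<'E'
from h import *
from plant import r
p=np.load("q.npy")[:3]
s=r.get_state()
im,d=r.get_image("top"); cv2.imwrite("pics/t1.png",cv2.resize(im[150:270,230:390],None,fx=5,fy=5,interpolation=cv2.INTER_CUBIC)[:,:,::-1])
print(delta(st(r),P(p,[0,70,29]),Rt(p,-.45)), s["joint_positions"],s["wrist_force"],s["opening"])
E
```

```text
(array([ 33.4,  10.5, -99.2]), array([-0.0039, -0.0338,  0.0089])) [ 0.63192655 -0.1725968  -1.01621763  0.8818126  -0.58337921 -0.55098504] [-0.55985545  0.29486035 -0.1447108 ] 0.07497522464732687
```

View pics/t1.png

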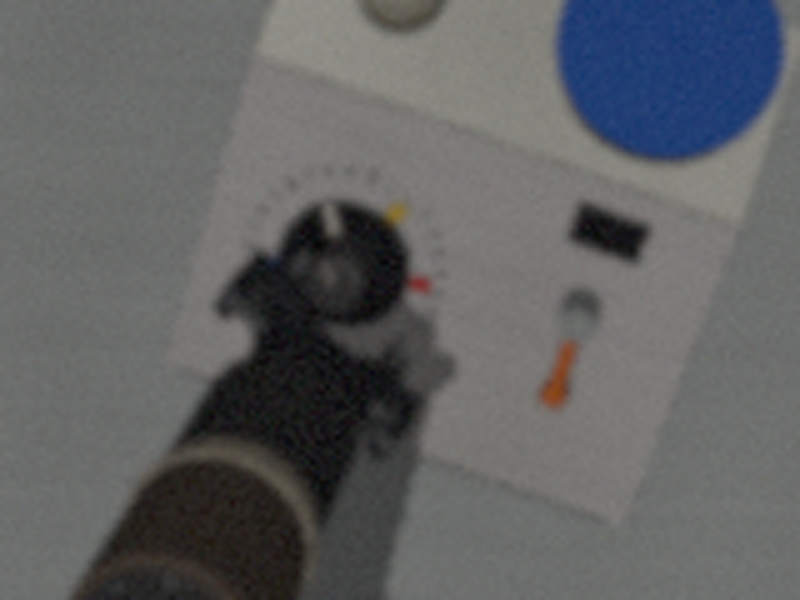

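The picture shows the open gripper down-slope of the dial, which is unobstructed at crop (340,262). Joint 3 is at its limit, so I'll fit a kinematic model to check that the grasp is reachable.

```bash
cat > fk.py <<'E'
from h import *
def ax(k,a): v=np.zeros(3); v[k]=a; return Ro.from_rotvec(v).as_matrix()
def fk(q,g):
    a1,d1,L2,a3,L4,L6=g
    R1=ax(2,q[0]); R2=R1@ax(1,q[1]); R3=R2@ax(1,-q[2]); R4=R3@ax(0,SG[0]*q[3]); R5=R4@ax(1,-q[4]); R6=R5@ax(0,SG[1]*q[5])
    X=np.array([0,0,d1])+R1@[a1,0,0]+R2@[0,0,L2]+R3@[L4,0,a3]+R6@[L6,0,0]
    return X,R6
SG=[1,-1]
LO=np.array([-3.07,-1.43,-1.02,-3.03,-3.05,-3.03]);HI=np.array([3.07,2.12,1.25,1.67,0,3.03])
E
python3 - <<'E'
import fk; from fk import *
from plant import r
s=r.get_state()
D=[([-9.68899385e-01,3.59295511e-01,1.11243549e-02,-2.93995885e-04,-1.22409268,-2.88093711e-01],[0.20819475,-0.64165344,0.24746137],np.array([[-9.51197326e-01,-3.08582702e-01,-6e-4],[-3.08583254e-01,9.51196357e-01,1.366e-3],[1.5e-4,1.48e-3,-1]])),
([-3.50137500e-01,-4.14502234e-02,-1.83068309e-01,-2.24e-4,-1.42925926,2.38781105e-01],[0.34189681,-0.32896011,0.37810574],np.array([[-.11115,-.9938,0],[-.9938,.11115,0],[0,0,-1.]])),
(s["joint_positions"],s["position"],s["ee_rot"])]
for sg in([1,1],[1,-1],[-1,1],[-1,-1]):
    fk.SG[:]=sg
    f=lambda g:np.concatenate([fk.fk(q,g)[0]-X for q,X,_ in D]+[1e-4*(g-[.1,.4,.45,.1,.45,.25])])
    k=least_squares(f,[.1,.4,.45,.1,.45,.25]); 
    T=[fk.fk(q,k.x)[1].T@R for q,_,R in D]
    print(sg,k.x.round(4),np.abs(k.fun[:9]).max().round(5)); print([t.round(3).tolist() for t in T])
E
```

```text
Traceback (most recent call last):
AttributeError: 'function' object has no attribute 'SG'
```

```bash
cat > fit.py <<'E'
from fk import *
from plant import r
s=r.get_state()
D=[([-9.68899385e-01,3.59295511e-01,1.11243549e-02,-2.93995885e-04,-1.22409268,-2.88093711e-01],[0.20819475,-0.64165344,0.24746137],np.array([[-9.51197326e-01,-3.08582702e-01,-6e-4],[-3.08583254e-01,9.51196357e-01,1.366e-3],[1.5e-4,1.48e-3,-1]])),
([-3.50137500e-01,-4.14502234e-02,-1.83068309e-01,-2.24e-4,-1.42925926,2.38781105e-01],[0.34189681,-0.32896011,0.37810574],np.array([[-.11115,-.9938,0],[-.9938,.11115,0],[0,0,-1.]])),
(s["joint_positions"],s["position"],s["ee_rot"])]
for sg in([1,1],[1,-1],[-1,1],[-1,-1]):
    SG[:]=sg
    f=lambda g:np.concatenate([fk(q,g)[0]-X for q,X,_ in D]+[1e-4*(g-[.1,.4,.45,.1,.45,.25])])
    k=least_squares(f,[.1,.4,.45,.1,.45,.25]); 
    T=[fk(q,k.x)[1].T@R for q,_,R in D]
    print(sg,k.x.round(4),np.abs(k.fun[:9]).max().round(5)); print([t.round(3).tolist() for t in T])
E
python3 fit.py
```

```text
[1, 1] [ 0.5339 -0.9836  0.4007  0.2821 -0.1249 -0.6158] 0.18039
[[[0.001, -0.0, 1.0], [-0.838, 0.545, 0.001], [-0.545, -0.838, 0.0]], [[0.0, 0.0, 1.0], [-0.888, -0.46, 0.0], [0.46, -0.888, 0.0]], [[-0.748, -0.183, 0.638], [-0.545, -0.379, -0.748], [0.379, -0.907, 0.183]]]
[1, -1] [ 0.5339 -0.9836  0.4007  0.2821 -0.1249 -0.6158] 0.18039
[[[0.001, -0.0, 1.0], [-1.0, 0.0, 0.001], [-0.0, -1.0, -0.0]], [[0.0, 0.0, 1.0], [-1.0, 0.0, 0.0], [-0.0, -1.0, 0.0]], [[-0.748, -0.183, 0.638], [0.09, -0.98, -0.176], [0.658, -0.074, 0.75]]]
[-1, 1] [ 0.0961  0.4813  0.6    -0.0118  0.3681  0.6474] 0.18025
[[[0.0, 0.0, 1.0], [-0.839, 0.545, 0.0], [-0.545, -0.839, 0.0]], [[-0.0, 0.0, 1.0], [-0.888, -0.46, -0.0], [0.46, -0.888, 0.0]], [[0.0, -0.0, 1.0], [-0.453, 0.891, -0.0], [-0.891, -0.453, 0.0]]]
[-1, -1] [ 0.0961  0.4813  0.6    -0.0118  0.3681  0.6474] 0.18025
[[[0.0, 0.0, 1.0], [-1.0, 0.0, 0.0], [0.0, -1.0, 0.0]], [[-0.0, 0.0, 1.0], [-1.0, -0.0, -0.0], [0.0, -1.0, 0.0]], [[0.0, -0.0, 1.0], [-1.0, 0.0, 0.0], [-0.0, -1.0, 0.0]]]
```

```bash
cat > fk.py <<'E'
from h import *
def ax(k,a): v=np.zeros(3); v[k]=a; return Ro.from_rotvec(v).as_matrix()
def fk(q,g):
    a1,d1,L2,a3,L4,L6,y1,y4,z5=g
    R1=ax(2,q[0]); R2=R1@ax(1,q[1]); R3=R2@ax(1,-q[2]); R4=R3@ax(0,-q[3]); R5=R4@ax(1,-q[4]); R6=R5@ax(0,-q[5])
    X=np.array([0,0,d1])+R1@[a1,y1,0]+R2@[0,0,L2]+R3@[L4,0,a3]+R4@[0,y4,0]+R5@[0,0,z5]+R6@[L6,0,0]
    return X,R6@np.array([[0,0,1],[-1,0,0],[0,-1,0]])
LO=np.array([-3.07,-1.43,-1.02,-3.03,-3.05,-3.03]);HI=np.array([3.07,2.12,1.25,1.67,0,3.03])
def ik(X,R,g,q0):
    f=lambda q:np.concatenate([(fk(q,g)[0]-X)*10,(fk(q,g)[1]-R).ravel()])
    k=least_squares(f,np.clip(q0,LO+.01,HI-.01),bounds=(LO,HI)); return k.x,np.abs(k.fun).max()
E
cat > fit.py <<'E'
from fk import *
from plant import r
import pickle,os
s=r.get_state()
D=pickle.load(open("D.pkl","rb")) if os.path.exists("D.pkl") else [([-9.68899385e-01,3.59295511e-01,1.11243549e-02,-2.93995885e-04,-1.22409268,-2.88093711e-01],[0.20819475,-0.64165344,0.24746137]),
([-3.50137500e-01,-4.14502234e-02,-1.83068309e-01,-2.24e-4,-1.42925926,2.38781105e-01],[0.34189681,-0.32896011,0.37810574])]
D.append((s["joint_positions"],s["position"])); pickle.dump(D,open("D.pkl","wb"))
g0=np.array([.1,.4,.45,.1,.45,.25,-.1,-.1,.05])
f=lambda g:np.concatenate([fk(q,g)[0]-X for q,X in D]+[1e-3*(g-g0)])
k=least_squares(f,g0); print(k.x.round(4),np.abs(k.fun[:-9]).max().round(5)); np.save("g.npy",k.x)
E
python3 fit.py
```

```text
[-2.210e-02  2.275e-01  6.016e-01  1.000e-04  4.634e-01  3.851e-01
 -5.700e-03 -1.861e-01  2.230e-02] 0.0
```

```bash
cat > fit2.py <<'E'
from fk import *
import pickle
from plant import r
D=pickle.load(open("D.pkl","rb"))
E_=lambda g:np.array([0,g[0],g[1],0,g[2],g[3],0,g[4],0])
f=lambda g:np.concatenate([fk(q,E_(g))[0]-X for q,X in D])
k=least_squares(f,[.3,.6,.46,.3,-.19]); print(k.x.round(4),np.abs(k.fun).max().round(5)); g=E_(k.x); np.save("g.npy",g)
p=np.load("q.npy")[:3]; q0=r.get_state()["joint_positions"]
def rep(v,phi):
    best=None
    for t in [q0]+[np.random.default_rng(i).uniform(LO,HI) for i in range(12)]:
        q,e=ik(P(p,v),Rt(p,phi),g,t)
        if e<1e-3: print(v,phi,q.round(2),"ok"); best=1
        if best is None or 0: pass
    if best is None: print(v,phi,"NONE",q.round(2),e)
rep([0,70,29],-.45); rep([0,70,60],-.45); rep([0,70,100],-.45); rep([-27,-66,31],0); rep([6,-140,31],1.38);
E
python3 fit2.py
```

```text
[ 0.1988  0.6016  0.4636  0.3563 -0.1918] 0.0
[0, 70, 29] -0.45 NONE [-2.84 -1.43 -1.02 -2.03 -3.05  1.85] 0.8612148151087412
[0, 70, 60] -0.45 NONE [-2.8  -1.43 -0.96 -2.11 -3.05  1.72] 0.6857321502846092
[0, 70, 100] -0.45 NONE [-2.76 -1.43 -0.78 -2.17 -3.05  1.59] 0.523534649084153
[-27, -66, 31] 0 NONE [-0.19 -0.02 -0.74 -1.58 -0.    3.03] 0.22046282065961942
[6, -140, 31] 1.38 NONE [ 0.07 -0.05 -1.02  0.48 -0.17  2.14] 0.12229987613693138
```

```bash
cat > map.py <<'E'
from fk import *
import sys
g=np.load("g.npy"); p=np.load("q.npy")[:3]
M=np.array([.03,.03,.02,.03,.03,.05])
def Rtt(phi,th,al): # tool perp, then tilted so the tool body leans toward panel azimuth al by th
    u=PR(p)@np.array([-np.sin(al),np.cos(al),0]); return Ro.from_rotvec(th*u).as_matrix()@Rt(p,phi)
S=[np.array([.6,-.17,-.95,.9,-.6,-.5]),np.array([.2,.2,-.6,.3,-.8,0]),np.array([0.,.2,-.6,-1.3,-.5,0]),np.array([.9,.2,-.9,1.2,-.9,-1])]
def ik5(X,z):
    best=(9,None)
    for t in S:
        f=lambda q:np.concatenate([(fk(np.append(q,0),g)[0]-X)*10,fk(np.append(q,0),g)[1][:,2]-z])
        k=least_squares(f,np.clip(t[:5],LO[:5]+.05,HI[:5]-.05),bounds=((LO+M)[:5],(HI-M)[:5]),max_nfev=60)
        e=np.abs(k.fun).max()
        if e<best[0]: best=(e,k.x)
        if e<1e-4: break
    return best
if __name__=="__main__":
    for v in eval(sys.argv[1]):
        print(v)
        for th in eval(sys.argv[2]):
            print(th,[(a,ik5(P(p,v),Rtt(0,np.radians(th),np.radians(a))[:,2])[0]<1e-3) and a for a in range(-180,180,20)if ik5(P(p,v),Rtt(0,np.radians(th),np.radians(a))[:,2])[0]<1e-3])
E
python3 map.py "[[0,70,29],[-27,-66,31],[6,-140,31]]" "[5,10,15,20,25,30]"
```

```text
[0, 70, 29]
5 []
10 []
15 [-160, -40, -20, 0, 20, 40, 60]
20 [-160, -60, -40, -20, 0, 20, 40, 60, 80]
25 [-140, -80, -60, -40, -20, 0, 20, 40, 60, 80]
30 [-140, -120, -100, -80, -60, -40, -20, 0, 20, 40, 60, 80, 100]
[-27, -66, 31]
5 []
10 []
15 [-40, -20, 160]
20 [-180, -160, -140, -120, -100, -80, -60, -40, -20, 0, 20]
25 [-160, -140, -120, -100, -80, -60, -40, -20, 0, 20, 40]
30 [-140, -120, -100, -80, -60, -40, -20, 0, 20, 40, 60]
[6, -140, 31]
5 []
10 [-60, -40, -20]
15 [-100, -80, -60, -40, -20, 0, 20]
20 [-180, -160, -140, -120, -100, -80, -60, -40, -20, 0, 20, 40, 140, 160]
25 [-180, -160, -140, -120, -100, -80, -60, -40, -20, 0, 20, 40]
30 [-180, -160, -140, -120, -100, -80, -60, -40, -20, 0, 20, 40, 60]
```

```bash
cat > path.py <<'E'
from map import *
from plant import r
q0=r.get_state()["joint_positions"]
for th,a0 in((18,62),(20,68),(22,68)):
  for off in(0,np.pi):
    t=np.radians(th); q=q0; out=[]
    for v,d in [([0,70,29],k*.1) for k in range(22)]:
        al=np.radians(a0)-d; R=Rtt(al-off,t,al); X=P(p,v)
        if not out:
            e,q5=ik5(X,R[:,2]); q,e=ik(X,R,g,np.append(q5,0))
        else: q,e=ik(X,R,g,q)
        out.append((q,e))
    Q=np.array([o[0] for o in out]); print(th,a0,off,"err",max(o[1] for o in out).round(4),"step",np.abs(np.diff(Q,axis=0)).max(0).round(2)); print(Q[[0,10,20]].round(2).tolist(),Q.min(0).round(2),Q.max(0).round(2))
    if off>0:
      al=np.radians(a0); R=Rtt(al-off,t,al)
      for back in (40,60,90):
        X=P(p,[0,70,29])-R[:,2]*back/1000; qq,e=ik(X,R,g,Q[0]); print("back",back,qq.round(2),e.round(4))
E
python3 path.py
```

```text
18 62 0 err 0.0088 step [0.05 0.01 0.06 0.13 0.08 0.2 ]
[[0.66, 0.17, -0.91, 0.86, -0.69, 0.87], [0.56, 0.11, -0.78, 0.42, -0.56, 0.43], [0.44, 0.03, -0.97, 0.5, -0.14, -0.51]] [ 0.39  0.02 -1.02  0.29 -0.69 -0.69] [ 0.66  0.17 -0.78  0.86 -0.07  0.87]
18 62 3.141592653589793 err 0.0955 step [0.02 0.01 0.02 0.08 0.03 0.07]
[[0.66, 0.17, -0.91, 0.86, -0.69, -2.27], [0.56, 0.11, -0.78, 0.42, -0.56, -2.71], [0.41, 0.05, -0.73, -0.09, -0.33, -3.03]] [ 0.39  0.05 -0.91 -0.17 -0.69 -3.03] [ 0.66  0.17 -0.73  0.86 -0.3  -2.27]
back 40 [ 0.74  0.11 -0.86  0.73 -0.8  -2.2 ] 0.0
back 60 [ 0.77  0.09 -0.83  0.69 -0.85 -2.18] 0.0
back 90 [ 0.82  0.05 -0.79  0.63 -0.93 -2.15] 0.0
20 68 0 err 0.0 step [0.01 0.01 0.04 0.06 0.06 0.12]
[[0.68, 0.19, -0.91, 0.87, -0.74, 0.93], [0.57, 0.14, -0.73, 0.38, -0.63, 0.56], [0.46, 0.05, -0.82, 0.15, -0.3, -0.09]] [ 0.46  0.04 -0.91  0.15 -0.74 -0.21] [ 0.68  0.19 -0.73  0.87 -0.24  0.93]
20 68 3.141592653589793 err 0.0488 step [0.02 0.01 0.03 0.08 0.04 0.07]
[[0.68, 0.19, -0.91, 0.87, -0.74, -2.21], [0.57, 0.14, -0.73, 0.38, -0.63, -2.59], [0.43, 0.06, -0.74,
[... 219 characters left out ...]
 -0.78  0.65 -0.97 -2.09] 0.0
22 68 0 err 0.0 step [0.02 0.01 0.03 0.06 0.05 0.08]
[[0.7, 0.21, -0.88, 0.82, -0.78, 0.96], [0.56, 0.15, -0.69, 0.32, -0.68, 0.62], [0.43, 0.06, -0.74, -0.0, -0.36, 0.09]] [ 0.43  0.05 -0.88 -0.01 -0.78  0.01] [ 0.7   0.21 -0.67  0.82 -0.31  0.96]
22 68 3.141592653589793 err 0.0182 step [0.02 0.01 0.03 0.08 0.04 0.06]
[[0.7, 0.21, -0.88, 0.82, -0.78, -2.18], [0.56, 0.15, -0.69, 0.32, -0.68, -2.52], [0.43, 0.06, -0.73, -0.02, -0.37, -3.03]] [ 0.41  0.06 -0.88 -0.1  -0.78 -3.03] [ 0.7   0.21 -0.67  0.82 -0.35 -2.18]
back 40 [ 0.77  0.16 -0.82  0.71 -0.88 -2.12] 0.0
back 60 [ 0.8   0.14 -0.79  0.67 -0.93 -2.1 ] 0.0
back 90 [ 0.85  0.11 -0.75  0.62 -1.01 -2.07] 0.0
```

```bash
cat > t.py <<'E'
from map import *
from plant import r
import sys
# usage: t.py "panel v" th_deg al_deg [phi-off] ; prints delta from present measured pose
v,th,al,off,back=[eval(a) for a in sys.argv[1:6]]
R=Rtt(np.radians(al)+off,np.radians(th),np.radians(al)); X=P(p,v)-R[:,2]*back/1000
s=r.get_state(); print(delta((s["position"],s["ee_rot"]),X,R),"toolz",R[:,2].round(4),"\nq",s["joint_positions"].round(2),"F",s["wrist_force"].round(1),"panelF",(PR(p).T@s["wrist_force"]).round(1),"panel xyz",panel(p,s["position"]).round(1),"t",s["time_s"],s["opening"].round(4))
E
python3 t.py "[0,70,29]" 22 68 0 60; python3 t.py "[0,70,29]" 22 68 0 0
```

```text
Traceback (most recent call last):
  File "t.py", line 7, in <module>
    s=r.get_state(); print(delta((s["position"],s["ee_rot"]),X,R),"toolz",R[:,2].round(4),"\nq",s["joint_positions"].round(2),"F",s["wrist_force"].round(1),"panelF",(PR(p).T@s["wrist_force"]).round(1),"panel xyz",panel(p,s["position"]).round(1),"t",s["time_s"],s["opening"].round(4))
                                                                                                                                                                                                                                                                     ^^^^^^^^^^^^^^^^^^
AttributeError: 'float' object has no attribute 'round'
Traceback (most recent call last):
  File "t.py", line 7, in <module>
    s=r.get_state(); print(delta((s["position"],s["ee_rot"]),X,R),"toolz",R[:,2].round(4),"\nq",s["joint_positions"].round(2),"F",s["wrist_force"].round(1),"panelF",(PR(p).T@s["wrist_force"]).round(1),"panel xyz",panel(p,s["position"]).round(1),"t",s["time_s"],s["opening"].round(4))
                                                                                                                                                                                                                                                                     ^^^^^^^^^^^^^^^^^^
AttributeError: 'float' object has no attribute 'round'
```

```bash
sed -i 's/s\["opening"\].round(4)/s["opening"]/' t.py; python3 t.py "[0,70,29]" 22 68 0 60; python3 t.py "[0,70,29]" 22 68 0 0
```

```text
(array([ 17.8,  37.6, -48. ]), array([-0.8115,  0.6709,  1.2908])) toolz [ 0.2597 -0.4508 -0.854 ] 
q [ 0.63 -0.17 -1.02  0.88 -0.58 -0.55] F [ 0.3  0.1 -0.1] panelF [ 0.2  0.2 -0.2] panel xyz [ 30.2  49.6 127.7] t 1.9833 0.0754266631472578
(array([ 33.4,  10.5, -99.2]), array([-0.8115,  0.6709,  1.2908])) toolz [ 0.2597 -0.4508 -0.854 ] 
q [ 0.63 -0.17 -1.02  0.88 -0.58 -0.55] F [ 0.3  0.1 -0.1] panelF [ 0.2  0.2 -0.2] panel xyz [ 30.2  49.6 127.7] t 1.9833 0.0754266631472578
```

Emit:
{"name": "drive_tool", "arguments": {
  "commands": [
    [2, 4, 5, -0.058, 0.048, 0.092],
    [4, 8, 8, -0.116, 0.096, 0.184],
    [5, 11, 8, -0.174, 0.144, 0.277],
    [7, 15, 8, -0.232, 0.192, 0.369],
    [9, 19, 5, -0.29, 0.24, 0.461],
    [11, 23, 0, -0.348, 0.288, 0.553],
    [13, 27, -5, -0.406, 0.335, 0.645],
    [14, 30, -10, -0.464, 0.383, 0.738],
    [16, 34, -15, -0.522, 0.431, 0.83],
    [18, 38, -20, -0.58, 0.479, 0.922]
  ]
}}

```text
time_s: 2.82
position: [0.5175, 0.0631, 0.2208]
ee_rot: [[0.925, 0.258, 0.28], [0.348, -0.872, -0.343], [0.156, 0.415, -0.896]]
wrist_force: [0.3, 0.0, 0.0]
opening: 0.0752
grip_force: 0.0
```

```bash
python3 t.py "[0,70,29]" 22 68 0 60
```

```text
(array([  0.1,   0.6, -30.2]), array([-0.2335,  0.1897,  0.3669])) toolz [ 0.2597 -0.4508 -0.854 ] 
q [ 0.77  0.05 -0.76  0.6  -0.9   0.71] F [0.3 0.  0. ] panelF [ 0.2  0.1 -0.1] panel xyz [ 25.   90.2 109.9] t 2.8167 0.07519309224133472
```

Emit:
{"name": "drive_tool", "arguments": {
  "commands": [
    [0, 0, -8, -0.058, 0.047, 0.092],
    [0, 0, -15, -0.117, 0.095, 0.183],
    [0, 0, -22, -0.175, 0.142, 0.275],
    [0, 0, -30, -0.233, 0.19, 0.367],
    [0, 0, -30, -0.233, 0.19, 0.367]
  ]
}}

```text
time_s: 3.23
position: [0.5171, 0.0629, 0.1893]
ee_rot: [[0.738, 0.624, 0.258], [0.662, -0.597, -0.452], [-0.128, 0.504, -0.854]]
wrist_force: [-0.4, 0.2, 0.8]
opening: 0.0753
grip_force: 0.0
```

```bash
python3 t.py "[0,70,29]" 22 68 0 0; python3 - <<'E'
from plant import r
import cv2
im,d=r.get_image("top"); cv2.imwrite("pics/t2.png",cv2.resize(im[150:260,240:390],None,fx=5,fy=5,interpolation=cv2.INTER_CUBIC)[:,:,::-1])
E
```

```text
(array([ 16.1, -26.2, -50. ]), array([ 0.0016, -0.0025, -0.0005])) toolz [ 0.2597 -0.4508 -0.854 ] 
q [ 0.8   0.14 -0.79  0.67 -0.93  1.04] F [-0.4  0.2  0.8] panelF [0.1 0.1 0.9] panel xyz [ 7.6 89.9 83.7] t 3.2333 0.07526998160757956
```

View pics/t2.png

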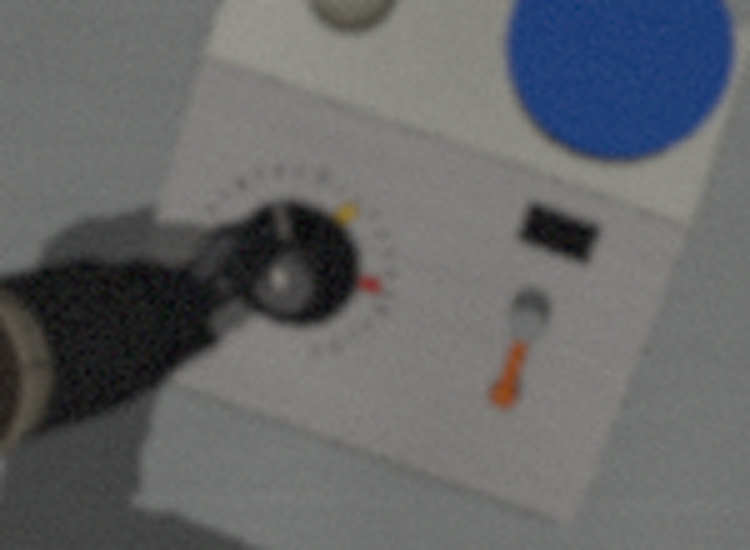

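The gripper is left of the dial at crop (240,265), ready to approach the barrel at (285,285) along its axis. Next I'll advance and close.

Emit:
{"name": "drive_tool", "arguments": {
  "commands": [
    [4, -6, -12, 0, 0, 0],
    [8, -13, -25, 0, 0, 0],
    [11, -18, -35, 0, 0, 0],
    [14, -22, -43, 0, 0, 0],
    [16, -26, -50, 0, 0, 0],
    [16, -26, -50, 0, 0, 0]
  ]
}}

```text
time_s: 3.78
position: [0.5336, 0.0366, 0.14]
ee_rot: [[0.743, 0.617, 0.259], [0.658, -0.604, -0.45], [-0.121, 0.504, -0.855]]
wrist_force: [-0.4, 0.1, 0.3]
opening: 0.0749
grip_force: 0.0
```

Emit:
{"name": "drive_tool", "arguments": {
  "commands": [
    [0, 0, 0, 0, 0, 0],
    [0, 0, 0, 0, 0, 0],
    [0, 0, 0, 0, 0, 0],
    [0, 0, 0, 0, 0, 0],
    [0, 0, 0, 0, 0, 0],
    [0, 0, 0, 0, 0, 0]
  ],
  "fingers": 30,
  "squeeze": 25
}}

```text
time_s: 4.28
position: [0.5344, 0.0385, 0.1413]
ee_rot: [[0.741, 0.619, 0.261], [0.661, -0.601, -0.449], [-0.121, 0.505, -0.854]]
wrist_force: [-2.8, -0.4, 6.1]
opening: 0.0395
grip_force: 25.6
```

```bash
python3 t.py "[0,70,29]" 22 68 0 0; python3 -c "
from plant import r
s=r.get_state();print(s['ee_rot'].T@s['wrist_force'],s['wrist_torque'],s['grip_force'])"
```

```text
(array([-1.2, -1.8, -1.9]), array([-0.0026,  0.0033,  0.0024])) toolz [ 0.2597 -0.4508 -0.854 ] 
q [ 0.7   0.21 -0.87  0.81 -0.78  0.96] F [-2.8 -0.4  6.1] panelF [ 1.2 -1.2  6.5] panel xyz [ 1.5 72.1 30.3] t 4.2833 0.039464138046092
[-3.05123749  1.59660735 -5.80338489] [ 0.4661054   0.89488194 -0.41764661] 25.632377564907074
```

Emit:
{"name": "drive_tool", "arguments": {
  "commands": [
    [-1, 0.3, 1.7, 0, 0, 0],
    [-1, 0.3, 1.7, 0.0259, -0.0085, -0.0419],
    [-1, 0.3, 1.7, 0.0518, -0.017, -0.0839],
    [-1, 0.3, 1.7, 0.0518, -0.017, -0.0839]
  ],
  "squeeze": 40
}}

```text
time_s: 4.62
position: [0.534, 0.0386, 0.1418]
ee_rot: [[0.797, 0.555, 0.237], [0.599, -0.679, -0.424], [-0.074, 0.48, -0.874]]
wrist_force: [17.2, -9.4, -11.1]
opening: 0.0385
grip_force: 49.5
```

Emit:
{"name": "drive_tool", "arguments": {
  "commands": [
    [0, 0, 0, 0.0414, -0.0136, -0.0671],
    [0, 0, 0, 0.0828, -0.0272, -0.1342],
    [0, 0, 0, 0.1242, -0.0408, -0.2013],
    [0, 0, 0, 0.1656, -0.0543, -0.2684],
    [0, 0, 0, 0.207, -0.0679, -0.3355]
  ]
}}

```text
time_s: 5.03
position: [0.5344, 0.0381, 0.1422]
ee_rot: [[0.95, 0.258, 0.176], [0.302, -0.903, -0.306], [0.08, 0.343, -0.936]]
wrist_force: [21.8, -16.9, -11.9]
opening: 0.0387
grip_force: 49.4
```

```bash
python3 t.py "[0,70,29]" 22 39.35 0 0;  python3 -c "
from plant import r
s=r.get_state();print(s['ee_rot'].T@s['wrist_force'],s['ee_rot'].T@s['wrist_torque'],s['grip_force'])"
```

```text
(array([-1.2, -1.4, -2.9]), array([-0.0031,  0.0034,  0.0059])) toolz [ 0.1749 -0.3074 -0.9354] 
q [ 0.64  0.19 -0.75  0.54 -0.76  0.81] F [ 21.8 -16.9 -11.9] panelF [ 15.3  -9.3 -24.1] panel xyz [ 2.1 71.7 31.1] t 5.0333 0.038673108942446334
[14.65410419 16.80007242 20.13095622] [-4.40484727  5.01562738 -0.32140645] 49.43059802055359
```

Emit:
{"name": "drive_tool", "arguments": {
  "commands": [
    [0.7, -0.6, -0.4, 0, 0, 0],
    [1.4, -1.2, -0.7, 0, 0, 0],
    [1.4, -1.2, -0.7, 0.0414, -0.0136, -0.0671],
    [1.4, -1.2, -0.7, 0.0828, -0.0272, -0.1342],
    [1.4, -1.2, -0.7, 0.1242, -0.0408, -0.2013],
    [1.4, -1.2, -0.7, 0.1656, -0.0543, -0.2684],
    [1.4, -1.2, -0.7, 0.207, -0.0679, -0.3355],
    [1.4, -1.2, -0.7, 0.2484, -0.0815, -0.4026],
    [1.4, -1.2, -0.7, 0.2588, -0.0849, -0.4194]
  ]
}}

```text
time_s: 5.78
position: [0.5348, 0.0367, 0.1424]
ee_rot: [[0.972, -0.166, 0.168], [-0.146, -0.981, -0.125], [0.185, 0.097, -0.978]]
wrist_force: [-1.8, -5.2, 6.6]
opening: 0.0383
grip_force: 51.8
```

```bash
python3 t.py "[0,70,29]" 22 10.71 0 0;  python3 -c "
from plant import r
s=r.get_state();print(s['ee_rot'].T@s['wrist_force'],s['ee_rot'].T@s['wrist_torque'],s['grip_force'])"
```

```text
(array([-1.6, -0.1, -3.1]), array([-0.0036,  0.0039,  0.0073])) toolz [ 0.1648 -0.1274 -0.9781] 
q [ 0.56  0.15 -0.68  0.31 -0.69  0.62] F [-1.8 -5.2  6.6] panelF [ 3.5 -5.5  5.6] panel xyz [ 2.9 70.6 30.8] t 5.7833 0.03831699105981617
[ 0.22371339  6.03986609 -6.15183533] [-1.11396512 -0.15738342 -0.30023144] 51.76292538642883
```

Emit:
{"name": "drive_tool", "arguments": {
  "commands": [
    [0, 0, 0, 0.0414, -0.0136, -0.0671],
    [0, 0, 0, 0.0828, -0.0272, -0.1342],
    [0, 0, 0, 0.1242, -0.0408, -0.2013],
    [0, 0, 0, 0.1656, -0.0543, -0.2684],
    [0, 0, 0, 0.207, -0.0679, -0.3355],
    [0, 0, 0, 0.2588, -0.0849, -0.4194]
  ]
}}

```text
time_s: 6.28
position: [0.5344, 0.0358, 0.1424]
ee_rot: [[0.804, -0.547, 0.234], [-0.571, -0.82, 0.045], [0.168, -0.17, -0.971]]
wrist_force: [-1.7, -14.7, 10.9]
opening: 0.0382
grip_force: 52.6
```

```bash
python3 t.py "[0,70,29]" 22 -17.94 0 0
```

```text
(array([-1.2,  0.8, -3. ]), array([-0.0007,  0.0022,  0.0063])) toolz [ 0.2318  0.0454 -0.9717] 
q [ 0.48  0.1  -0.68  0.13 -0.56  0.39] F [ -1.7 -14.7  10.9] panelF [  8.4 -14.5   7.6] panel xyz [ 2.8 69.6 30.8] t 6.2833 0.03824901924791936
```

Emit:
{"name": "drive_tool", "arguments": {
  "commands": [
    [0, -0.4, 0.2, 0.0414, -0.0136, -0.0671],
    [0, -0.8, 0.5, 0.0828, -0.0272, -0.1342],
    [0, -0.8, 0.5, 0.1242, -0.0408, -0.2013],
    [0, -0.8, 0.5, 0.1656, -0.0543, -0.2684],
    [0, -0.8, 0.5, 0.207, -0.0679, -0.3355],
    [0, -0.8, 0.5, 0.2484, -0.0815, -0.4026],
    [0, -0.8, 0.5, 0.2624, -0.0861, -0.4252],
    [0, -0.8, 0.5, 0.2624, -0.0861, -0.4252],
    [0, -0.8, 0.5, 0.2624, -0.0861, -0.4252]
  ]
}}

```text
time_s: 7.03
position: [0.5337, 0.035, 0.1421]
ee_rot: [[0.482, -0.797, 0.363], [-0.876, -0.453, 0.168], [0.031, -0.399, -0.917]]
wrist_force: [-2.9, -14.9, 8.1]
opening: 0.0387
grip_force: 52.5
```

```bash
python3 t.py "[0,70,29]" 22 -47 0 0; python3 - <<'E'
from plant import r
import cv2
im,d=r.get_image("top"); cv2.imwrite("pics/t3.png",cv2.resize(im[165:245,250:360],None,fx=7,fy=7,interpolation=cv2.INTER_CUBIC)[:,:,::-1])
E
```

```text
(array([-0.5,  1.7, -2.8]), array([0.0001, 0.0007, 0.0046])) toolz [ 0.3617  0.1697 -0.9167] 
q [ 0.43  0.05 -0.74 -0.   -0.36  0.08] F [ -2.9 -14.9   8.1] panelF [  6.  -15.1   5.7] panel xyz [ 2.3 68.6 30.8] t 7.0333 0.03870398621832097
```

View pics/t3.png

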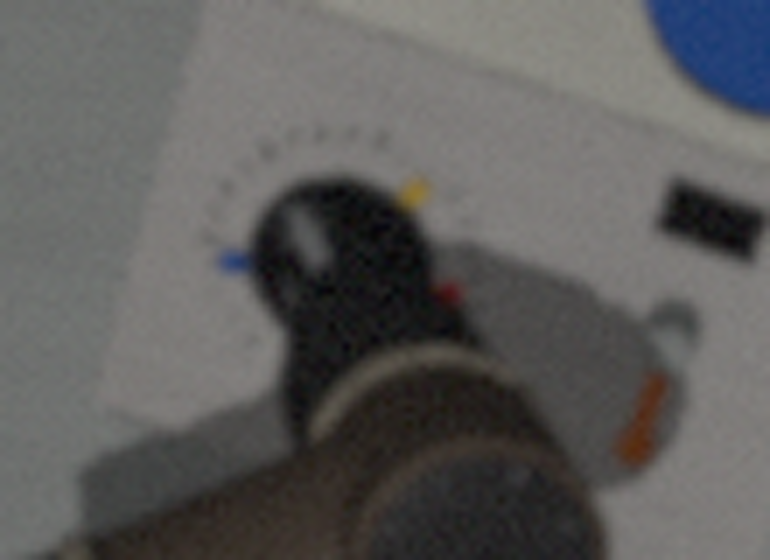

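Emit:
{"name": "drive_tool", "arguments": {
  "commands": [
    [0, 0, 0, 0, 0, 0],
    [0, 0, 0, 0, 0, 0],
    [0, 0, 0, 0, 0, 0],
    [0, 0, 0, 0, 0, 0]
  ],
  "fingers": 70
}}

```text
time_s: 7.42
position: [0.5346, 0.0369, 0.1419]
ee_rot: [[0.483, -0.797, 0.363], [-0.875, -0.453, 0.169], [0.03, -0.4, -0.916]]
wrist_force: [0.3, 0.5, 0.1]
opening: 0.07
grip_force: 0.0
```

Emit:
{"name": "drive_tool", "arguments": {
  "commands": [
    [-4, -2, 10, 0, 0, 0],
    [-8, -4, 20, 0, 0, 0],
    [-12, -5, 30, 0, 0, 0],
    [-15, -7, 40, 0, 0, 0],
    [-18, -8, 60, 0, 0, 0],
    [-18, -30, 85, 0, 0, 0],
    [-18, -60, 110, 0, 0, 0],
    [-18, -95, 125, 0, 0, 0],
    [-18, -130, 135, 0, 0, 0],
    [-18, -165, 135, 0, 0, 0]
  ]
}}

```text
time_s: 8.25
position: [0.5177, -0.1295, 0.2804]
ee_rot: [[0.485, -0.793, 0.368], [-0.874, -0.455, 0.17], [0.033, -0.404, -0.914]]
wrist_force: [1.9, -0.2, 0.3]
opening: 0.0697
grip_force: 0.0
```

```bash
python3 t.py "[-27,-66,31]" 22 -40 0 60; python3 - <<'E'
from plant import r
import cv2
im,d=r.get_image("top"); cv2.imwrite("pics/t4f.png",im[:,:,::-1]); cv2.imwrite("pics/t4.png",cv2.resize(im[165:245,250:360],None,fx=7,fy=7,interpolation=cv2.INTER_CUBIC)[:,:,::-1])
E
```

```text
(array([-69. ,  35.6, -98.1]), array([-0.0642,  0.0276,  0.1039])) toolz [ 0.3262  0.1464 -0.9339] 
q [-0.01 -0.06 -0.39 -0.23 -0.87  0.64] F [ 1.9 -0.2  0.3] panelF [ 1.8  0.4 -0.7] panel xyz [108.  -92.7 127.1] t 8.25 0.06973846416907138
```

View pics/t4.png

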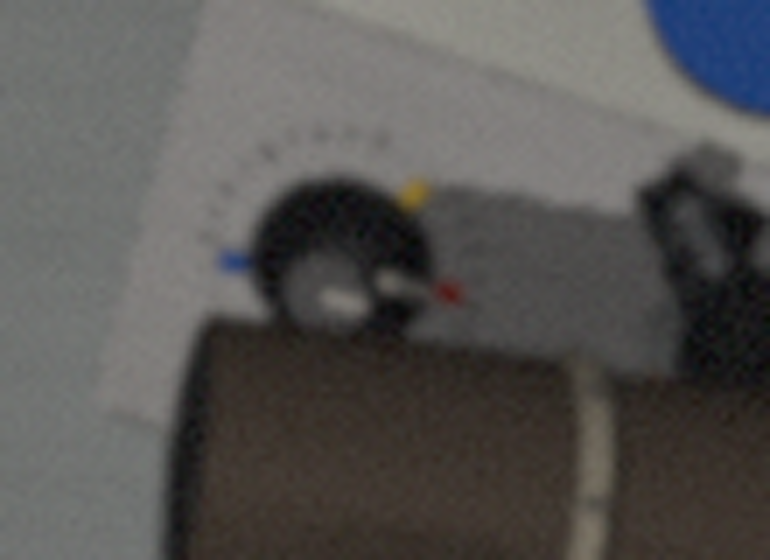

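```bash
cat > ang.py <<'E'
from h import *
import sys
from plant import r
def run(fn):
    p=np.load("q.npy")[:3]; m=r.camera_model("top")
    im=cv2.imread(fn).astype(np.float32); 
    A=np.arange(1.0,2.0,.01)
    def prof(img,R,z):
        o=[]
        for a in A:
            u=np.array([proj(m,P(p,dl(k,a,z))) for k in R],np.float32)
            o.append(cv2.remap(img,u[:,0],u[:,1],cv2.INTER_LINEAR).mean())
        return np.array(o)
    g=im.mean(2); red=im[:,:,2]-(im[:,:,0]+im[:,:,1])/2
    for n,pr in (("line in",prof(g,np.arange(24,35),7)),("line out",prof(g,np.arange(33,44),7)),("red in",prof(red,np.arange(49,54),5)),("red",prof(red,np.arange(49,60),5))):
        w=np.clip(pr-(pr.min()+.4*(pr.max()-pr.min())),0,None); pk=A[pr.argmax()]; w*=np.abs(A-pk)<.3
        print(n,pk.round(3),"centroid",((w*A).sum()/w.sum()).round(3),pr.max().round(1),pr.min().round(1))
run(sys.argv[1])
E
python3 ang.py pics/t4f.png
```

```text
line in 1.54 centroid 1.536 75.1 16.6
line out 1.52 centroid 1.528 63.6 20.2
red in 1.46 centroid 1.473 44.0 0.7
red 1.47 centroid 1.473 39.2 1.0
```

Emit:
{"name": "drive_tool", "arguments": {
  "commands": [
    [-10, -40, 10, 0, 0, 0],
    [-20, -80, 20, 0, 0, 0],
    [-30, -120, 20, 0, 0, 0],
    [-45, -158, 20, 0, 0, 0],
    [-60, -195, 20, 0, 0, 0],
    [-75, -230, 20, 0, 0, 0],
    [-75, -230, 20, 0, 0, 0],
    [-75, -230, 20, 0, 0, 0]
  ]
}}

```text
time_s: 8.97
position: [0.4406, -0.3605, 0.2957]
ee_rot: [[0.479, -0.799, 0.363], [-0.877, -0.45, 0.169], [0.028, -0.399, -0.917]]
wrist_force: [-0.2, 0.7, -0.1]
opening: 0.0701
grip_force: 0.0
```

```bash
cat > shot.py <<'E'
from plant import r
import cv2,sys,numpy as np
I=np.mean([r.get_image("top")[0].astype(float) for _ in range(8)],0)[:,:,::-1]
cv2.imwrite(sys.argv[1]+"f.png",I.astype(np.uint8))
cv2.imwrite(sys.argv[1]+".png",cv2.resize(I[170:240,260:360].astype(np.uint8),None,fx=8,fy=8,interpolation=cv2.INTER_CUBIC))
E
python3 shot.py pics/t5; python3 ang.py pics/t5f.png; python3 t.py "[-27,-66,31]" 22 -40 0 60
```

```text
line in 1.52 centroid 1.529 105.1 23.0
line out 1.53 centroid 1.528 104.3 30.6
red in 1.46 centroid 1.479 68.1 2.4
red 1.47 centroid 1.479 60.4 2.6
(array([   6.6,  263.6, -114.8]), array([-0.0639,  0.0222,  0.1045])) toolz [ 0.3262  0.1464 -0.9339] 
q [-0.58  0.09 -0.14 -0.38 -1.15  1.22] F [ 0.4 -0.7  0.2] panelF [ 0.6 -0.6 -0.2] panel xyz [ 116.4 -333.   141.6] t 9.3667 0.06986014887307487
```

View pics/t5.png

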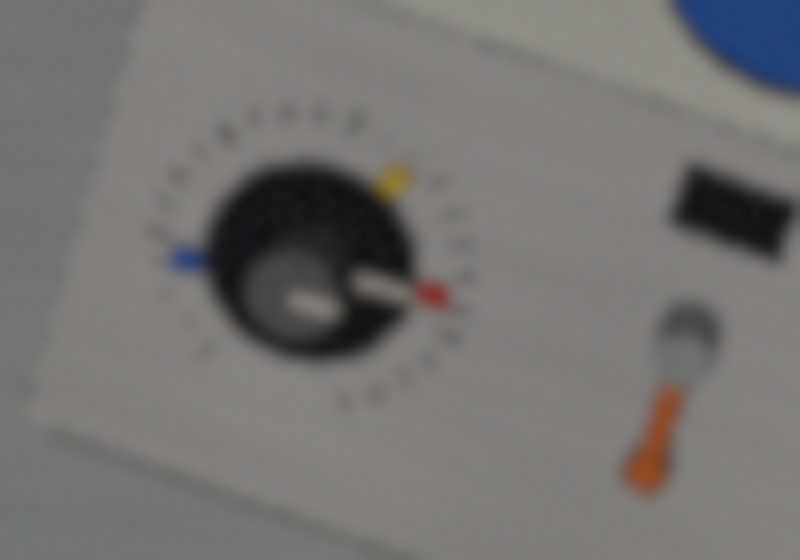

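```bash
python3 - <<'E'
from h import *
from plant import r
p=np.load("q.npy")[:3]; m=r.camera_model("top")
def ed(im,n,c,w,A,R,z):
    pr=np.array([np.mean([cv2.remap(w(im),*[np.float32([[t]]) for t in proj(m,P(p,dl(k,a,z)))],cv2.INTER_LINEAR) for k in R]) for a in A])
    b=np.percentile(pr,10); h=(pr.max()+b)/2; i=np.where(pr>h)[0]; print(n,"edges",A[i[0]].round(3),A[i[-1]].round(3),"mid",((A[i[0]]+A[i[-1]])/2).round(3),"width mm",((A[i[-1]]-A[i[0]])*np.mean(R)).round(1))
for fn in("pics/t5f.png","pics/top0.png"):
    im=cv2.imread(fn).astype(np.float32)
    red=lambda i:i[:,:,2]-(i[:,:,0]+i[:,:,1])/2; yel=lambda i:(i[:,:,2]+i[:,:,1])/2-i[:,:,0]; blu=lambda i:i[:,:,0]-i[:,:,2]; g=lambda i:i.mean(2)
    ed(im,"red",0,red,np.arange(1.1,1.85,.005),range(50,58),5); ed(im,"yel",0,yel,np.arange(.1,.85,.005),range(50,58),5); ed(im,"blue",0,blu,np.arange(-2.25,-1.55,.005),range(50,58),5)
    a=1.5 if "t5" in fn else -.53
    ed(im,"line",0,g,np.arange(a-.3,a+.3,.005),range(28,43),7)
    # skirt centre: dark disc mid along panel x and y at z=7
    G=im.mean(2)
    t=np.arange(-60,60,.5)
    for k in(0,1):
        pr=np.array([cv2.remap(G,*[np.float32([[e]]) for e in proj(m,P(p,[v,70,7] if k==0 else [0,70+v,7]))],cv2.INTER_LINEAR)[0,0] for v in t]); print("xy"[k],[ (t[i]) for i in range(1,len(t)) if (pr[i]>60)!=(pr[i-1]>60)])
E
```

```text
red edges 1.375 1.58 mid 1.477 width mm 11.0
yel edges 0.34 0.53 mid 0.435 width mm 10.2
blue edges -1.99 -1.8 mid -1.895 width mm 10.2
line edges 1.375 1.68 mid 1.527 width mm 10.7
x [np.float64(-41.5), np.float64(-33.5), np.float64(2.5), np.float64(44.5)]
y [np.float64(-17.0), np.float64(-4.5), np.float64(12.5), np.float64(44.0)]
red edges 1.375 1.58 mid 1.477 width mm 11.0
yel edges 0.34 0.53 mid 0.435 width mm 10.2
blue edges -1.99 -1.8 mid -1.895 width mm 10.2
line edges -0.69 -0.385 mid -0.537 width mm 10.7
x [np.float64(-41.5), np.float64(-34.0), np.float64(3.0), np.float64(44.5)]
y [np.float64(-43.0), np.float64(-6.0), np.float64(17.5), np.float64(43.5)]
```

Measured: the pointer is at 1.527 rad and the red tab's middle at about 1.485, so the dial overshot by about 0.04 rad. I'll regrip and turn it back a touch.

Emit:
{"name": "drive_tool", "arguments": {
  "commands": [
    [15, 38, 0, 0, 0, 0],
    [30, 76, 0, 0, 0, 0],
    [45, 114, 0, 0, 0, 0],
    [58, 152, -5, 0, 0, 0],
    [70, 190, -5, 0, 0, 0],
    [76, 230, -10, 0, 0, 0],
    [76, 268, -10, 0, 0, 0],
    [76, 306, -20, 0, 0, 0],
    [76, 343, -35, 0, 0, 0],
    [76, 370, -60, 0, 0, 0]
  ]
}}

```text
time_s: 10.2
position: [0.5184, 0.0151, 0.2394]
ee_rot: [[0.485, -0.793, 0.368], [-0.874, -0.455, 0.172], [0.031, -0.406, -0.914]]
wrist_force: [1.9, -0.7, -0.4]
opening: 0.07
grip_force: 0.0
```

Emit:
{"name": "drive_tool", "arguments": {
  "commands": [
    [0, 20, -20, 0, 0, 0],
    [0, 20, -40, 0, 0, 0],
    [0, 20, -40, 0, 0, 0]
  ]
}}

```text
time_s: 10.45
position: [0.5149, 0.0327, 0.1931]
ee_rot: [[0.486, -0.797, 0.358], [-0.874, -0.457, 0.169], [0.029, -0.395, -0.918]]
wrist_force: [-0.4, -0.9, -0.5]
opening: 0.0696
grip_force: 0.0
```

```bash
python3 t.py "[0.5,70,30]" 22 -47 0 0
```

```text
(array([ 18.2,   4. , -52.6]), array([ 0.0006, -0.0045,  0.0005])) toolz [ 0.3617  0.1697 -0.9167] 
q [ 0.45 -0.05 -0.7   0.   -0.52  0.07] F [-0.4 -0.9 -0.5] panelF [-0.3 -1.  -0.4] panel xyz [15.7 60.5 82.9] t 10.45 0.06955171943636854
```

Emit:
{"name": "drive_tool", "arguments": {
  "commands": [
    [-2, -5.5, -1, 0, 0, 0],
    [2, -4, -11, 0, 0, 0],
    [6, -2, -21, 0, 0, 0],
    [10, 0, -31, 0, 0, 0],
    [14, 2, -42, 0, 0, 0],
    [18, 4, -52, 0, 0, 0],
    [18, 4, -52, 0, 0, 0]
  ]
}}

```text
time_s: 11.03
position: [0.5362, 0.0347, 0.1448]
ee_rot: [[0.482, -0.798, 0.363], [-0.876, -0.452, 0.168], [0.03, -0.399, -0.916]]
wrist_force: [-0.8, 0.4, -0.7]
opening: 0.0701
grip_force: 0.0
```

Emit:
{"name": "drive_tool", "arguments": {
  "commands": [
    [0, 0, 0, 0, 0, 0],
    [0, 0, 0, 0, 0, 0],
    [0, 0, 0, 0, 0, 0],
    [0, 0, 0, 0, 0, 0],
    [0, 0, 0, 0, 0, 0],
    [0, 0, 0, 0, 0, 0]
  ],
  "fingers": 30,
  "squeeze": 25
}}

```text
time_s: 11.53
position: [0.533, 0.0337, 0.1445]
ee_rot: [[0.482, -0.799, 0.36], [-0.876, -0.453, 0.167], [0.029, -0.396, -0.918]]
wrist_force: [-7.8, -5.9, 3.2]
opening: 0.0393
grip_force: 24.3
```

```bash
python3 t.py "[0.5,70,30]" 22 -47 0 0;python3 -c "
from h import *
from plant import r
p=np.load('q.npy')[:3];s=r.get_state();print((Ro.from_matrix(s['ee_rot']).as_matrix().T@PR(p)).round(4))
y=PR(p).T@s['ee_rot'][:,1];print('phi',np.arctan2(y[0],-y[1]))"
```

```text
(array([ 0.,  3., -4.]), array([ 0.0005, -0.0028,  0.0052])) toolz [ 0.3617  0.1697 -0.9167] 
q [ 0.43  0.05 -0.73 -0.01 -0.38  0.09] F [-7.8 -5.9  3.2] panelF [-2.9 -8.   5.7] panel xyz [ 3.5 67.1 32.9] t 11.5333 0.039285176163590965
[[ 0.6289 -0.6819 -0.3734]
 [-0.7338 -0.6793  0.0045]
 [-0.2568  0.2712 -0.9276]]
phi -0.8239565715769128
```

Emit:
{"name": "drive_tool", "arguments": {
  "commands": [
    [0, 0, 0, -0.01, 0.0034, 0.0167],
    [0, 0, 0, -0.0207, 0.0068, 0.0335],
    [0, 0, 0, -0.0207, 0.0068, 0.0335],
    [0, 0, 0, -0.0207, 0.0068, 0.0335]
  ]
}}

```text
time_s: 11.87
position: [0.5332, 0.0337, 0.1446]
ee_rot: [[0.511, -0.786, 0.348], [-0.858, -0.488, 0.16], [0.044, -0.381, -0.924]]
wrist_force: [-7.1, -5.5, 2.8]
opening: 0.0391
grip_force: 24.7
```

```bash
python3 -c "
from h import *
from plant import r
p=np.load('q.npy')[:3];s=r.get_state()
y=PR(p).T@s['ee_rot'][:,1];print('phi',np.arctan2(y[0],-y[1]),s['wrist_force'],panel(p,s['position']))"
```

```text
phi -0.7837515135829305 [-7.06954575 -5.47299497  2.8217729 ] [ 3.59018286 67.18048558 32.90717155]
```

Emit:
{"name": "drive_tool", "arguments": {
  "commands": [
    [0, 0, 0, 0, 0, 0],
    [0, 0, 0, 0, 0, 0],
    [0, 0, 0, 0, 0, 0],
    [0, 0, 0, 0, 0, 0]
  ],
  "fingers": 70
}}

```text
time_s: 12.2
position: [0.536, 0.0357, 0.1456]
ee_rot: [[0.512, -0.783, 0.353], [-0.858, -0.488, 0.163], [0.045, -0.386, -0.921]]
wrist_force: [0.5, -0.4, -0.2]
opening: 0.0699
grip_force: 0.0
```

Emit:
{"name": "drive_tool", "arguments": {
  "commands": [
    [-4, -2, 10, 0, 0, 0],
    [-8, -4, 20, 0, 0, 0],
    [-12, -5, 30, 0, 0, 0],
    [-15, -7, 40, 0, 0, 0],
    [-18, -8, 60, 0, 0, 0],
    [-18, -30, 85, 0, 0, 0],
    [-18, -60, 110, 0, 0, 0],
    [-18, -95, 135, 0, 0, 0],
    [-18, -130, 145, 0, 0, 0],
    [-18, -165, 145, 0, 0, 0]
  ],
  "fingers": 0
}}

```text
time_s: 13.03
position: [0.519, -0.1309, 0.2945]
ee_rot: [[0.513, -0.78, 0.358], [-0.857, -0.49, 0.162], [0.049, -0.39, -0.92]]
wrist_force: [1.2, 0.0, -0.2]
opening: -0.0002
grip_force: 0.0
```

Emit:
{"name": "drive_tool", "arguments": {
  "commands": [
    [-10, -40, 5, 0, 0, 0],
    [-20, -80, 5, 0, 0, 0],
    [-30, -120, 5, 0, 0, 0],
    [-45, -158, 5, 0, 0, 0],
    [-60, -195, 5, 0, 0, 0],
    [-70, -200, 5, 0, 0, 0],
    [-70, -200, 5, 0, 0, 0]
  ]
}}

```text
time_s: 13.62
position: [0.4459, -0.3322, 0.2944]
ee_rot: [[0.509, -0.786, 0.351], [-0.86, -0.484, 0.161], [0.044, -0.384, -0.922]]
wrist_force: [0.2, 0.9, -0.9]
opening: 0.0001
grip_force: 0.0
```

```bash
python3 shot.py pics/t6; python3 ang.py pics/t6f.png; cat > lev.py <<'E'
from map import *
from plant import r
# push lever: tool at radius rr along arm, tangential offset -w behind arm; tool x along arm, tilt th to azimuth al fixed relative to world or arm?
q0=r.get_state()["joint_positions"]
def tool(b,w,h,th,al,k,rr=50):
    d=np.array([-np.cos(b),-np.sin(b),0]); t=np.array([np.sin(b),-np.cos(b),0])
    v=np.array([30,-90,0])+rr*d-w*t+[0,0,h]
    phi=np.arctan2(d[1],d[0])+k*np.pi
    return P(p,v),Rtt(phi,np.radians(th),np.radians(al)),v
if __name__=="__main__":
  for th,al in((22,-40),(25,-40),(25,-20),(30,-20)):
   for k in(0,1,2):
    q=None;Q=[];E=0
    for b in np.arange(0,1.45,.1):
        X,R,v=tool(b,30,31,th,al,k)
        if q is None: e,q5=ik5(X,R[:,2]); q=np.append(q5,0)
        q,e=ik(X,R,g,q); Q.append(q);E=max(E,e)
    Q=np.array(Q);print(th,al,k,E.round(4),Q[0].round(2),Q[-1].round(2),Q.min(0).round(2))
E
python3 lev.py
```

```text
line in 1.5 centroid 1.505 107.5 23.0
line out 1.5 centroid 1.495 103.6 29.5
red in 1.46 centroid 1.48 67.1 2.3
red 1.47 centroid 1.48 59.6 2.9
22 -40 0 0.0 [ 0.16  0.02 -0.71 -0.2  -0.49 -1.82] [-0.07  0.05 -0.62 -0.3  -0.6  -0.13] [-0.07  0.02 -0.71 -0.3  -0.6  -1.82]
22 -40 1 0.0 [ 0.16  0.02 -0.71 -0.2  -0.49  1.33] [-0.07  0.05 -0.62 -0.3  -0.6   3.01] [-0.07  0.02 -0.71 -0.3  -0.6   1.33]
22 -40 2 0.0 [ 0.16  0.02 -0.71 -0.2  -0.49 -1.82] [-0.07  0.05 -0.62 -0.3  -0.6  -0.13] [-0.07  0.02 -0.71 -0.3  -0.6  -1.82]
25 -40 0 0.0 [ 0.1   0.05 -0.63 -0.29 -0.58 -1.68] [-0.12  0.08 -0.56 -0.36 -0.69 -0.04] [-0.12  0.05 -0.64 -0.36 -0.69 -1.68]
25 -40 1 0.0222 [ 0.1   0.05 -0.63 -0.29 -0.58  1.46] [-0.09  0.07 -0.58 -0.31 -0.66  3.03] [-0.1   0.05 -0.64 -0.36 -0.68  1.46]
25 -40 2 0.0 [ 0.1   0.05 -0.63 -0.29 -0.58 -1.68] [-0.12  0.08 -0.56 -0.36 -0.69 -0.04] [-0.12  0.05 -0.64 -0.36 -0.69 -1.68]
25 -20 0 0.0 [ 0.2   0.07 -0.67 -0.08 -0.63 -1.99] [ 0.01  0.08 -0.61 -0.13 -0.69 -0.36] [ 0.01  0.06 -0.68 -0.13 -0.69 -1.99]
25 -20 1 0.0 [ 0.2   0.07 -0.67 -0.08 -0.63  1.15] [ 0.01  0.08 -0.61 -0.13 -0.69  2.78] [ 0.01  0.06 -0.68 -0.13 -0.69  1.15]
25 -20 2 0.0 [ 0.2   0.07 -0.67 -0.08 -0.63 -1.99] [ 0.01  0.08 -0.61 -0.13 -0.69 -0.36] [ 0.01  0.06 -0.68 -0.13 -0.69 -1.99]
30 -20 0 0.0 [ 0.14  0.11 -0.56 -0.18 -0.75 -1.86] [-0.04  0.13 -0.52 -0.2  -0.81 -0.27] [-0.04  0.11 -0.58 -0.2  -0.81 -1.86]
30 -20 1 0.0 [ 0.14  0.11 -0.56 -0.18 -0.75  1.28] [-0.04  0.13 -0.52 -0.2  -0.81  2.87] [-0.04  0.11 -0.58 -0.2  -0.81  1.28]
30 -20 2 0.0 [ 0.14  0.11 -0.56 -0.18 -0.75 -1.86] [-0.04  0.13 -0.52 -0.2  -0.81 -0.27] [-0.04  0.11 -0.58 -0.2  -0.81 -1.86]
```

The picture numbers now put the pointer at about 1.497 rad against 1.483 for the red tab, which is centred. Next is the lever.

```bash
cat > lev2.py <<'E'
from map import *
from plant import r
import sys
def tool(b,w,h=31,th=22,rr=55):
    d=np.array([-np.cos(b),-np.sin(b),0]); t=np.array([np.sin(b),-np.cos(b),0])
    v=np.array([30,-90,0])+rr*d-w*t+[0,0,h]; a=b-np.pi/2
    return P(p,v),Rtt(a,np.radians(th),a)
def show(bw,base=None):
    s=r.get_state(); base=base or (s["position"],s["ee_rot"])
    for b,w,*h in bw: x,rv=delta(base,*tool(b,w,*h)); print(b,w,x.tolist(),rv.tolist())
if __name__=="__main__":
    s=r.get_state(); q=None;Q=[];E=0
    for b in np.arange(0,1.45,.1):
        X,R=tool(b,23)
        if q is None: e,q5=ik5(X,R[:,2]); q=np.append(q5,0)
        q,e=ik(X,R,g,q); Q.append(q);E=max(E,e)
    Q=np.array(Q);print(E.round(4),Q[0].round(2),Q[-1].round(2),Q.min(0).round(2),Q.max(0).round(2))
    X,R=tool(0,35,80); q,e=ik(X,R,g,Q[0]); print("hover",q.round(2),e)
    show([(0,35,80),(0,35,31)])
E
python3 lev2.py
```

```text
0.0 [-0.08 -0.01 -0.69 -0.79 -0.36  0.56] [ 0.08  0.06 -0.69  0.03 -0.62  1.  ] [-0.08 -0.01 -0.69 -0.79 -0.62  0.56] [ 0.08  0.06 -0.66  0.03 -0.36  1.  ]
hover [ 0.19 -0.19 -0.86 -0.37 -0.24 -0.05] 2.831068712794149e-15
0 35 [-0.1, 261.7, -126.6] [0.4086, -0.1331, -0.6605]
0 35 [25.2, 253.3, -167.7] [0.4086, -0.1331, -0.6605]
```

Emit:
{"name": "drive_tool", "arguments": {
  "commands": [
    [0, 38, 0, 0.05, -0.016, -0.08],
    [0, 76, 0, 0.1, -0.033, -0.16],
    [0, 114, 0, 0.15, -0.05, -0.25],
    [0, 152, -5, 0.21, -0.067, -0.33],
    [0, 190, -10, 0.26, -0.083, -0.41],
    [0, 228, -25, 0.31, -0.1, -0.5],
    [0, 262, -45, 0.36, -0.117, -0.58],
    [0, 262, -75, 0.409, -0.133, -0.66],
    [0, 262, -105, 0.409, -0.133, -0.66],
    [0, 262, -127, 0.409, -0.133, -0.66]
  ]
}}

```text
time_s: 14.85
position: [0.4418, -0.0657, 0.1639]
ee_rot: [[-0.104, -0.797, 0.594], [-0.941, 0.273, 0.201], [-0.322, -0.538, -0.779]]
wrist_force: [-0.8, 0.0, -0.9]
opening: 0.0001
grip_force: 0.0
```

```bash
python3 - <<'E'
from lev2 import *
s=r.get_state(); print(s["joint_positions"].round(2),panel(p,s["position"]).round(1),s["time_s"])
show([(0,35,80),(0,35,31)])
E
```

```text
[ 0.19 -0.19 -0.87 -0.39 -0.23 -0.05] [-32.7 -55.8  79.5] 14.85
0 35 [6.2, -1.2, 4.6] [-0.0092, -0.0049, 0.0078]
0 35 [31.5, -9.5, -36.5] [-0.0092, -0.0049, 0.0078]
```

Emit:
{"name": "drive_tool", "arguments": {
  "commands": [
    [6, -1, 5, -0.009, -0.005, 0.008],
    [12, -3, -6, -0.009, -0.005, 0.008],
    [18, -5, -16, -0.009, -0.005, 0.008],
    [25, -7, -26, -0.009, -0.005, 0.008],
    [31, -9.5, -36.5, -0.009, -0.005, 0.008],
    [31, -9.5, -36.5, -0.009, -0.005, 0.008]
  ]
}}

```text
time_s: 15.35
position: [0.4812, -0.078, 0.1318]
ee_rot: [[-0.086, -0.796, 0.599], [-0.948, 0.251, 0.196], [-0.306, -0.551, -0.776]]
wrist_force: [0.1, -0.5, 1.2]
opening: 0.0004
grip_force: 0.0
```

```bash
python3 - <<'E'
from lev2 import *
s=r.get_state(); print(s["joint_positions"].round(2),panel(p,s["position"]).round(1),s["wrist_force"])
show([(0,30),(0,25),(0,22)]+[(b,22) for b in(.1,.2,.3,.4,.5,.6)])
E
```

```text
[-0.02 -0.01 -0.69 -0.74 -0.32  0.47] [-15.6 -55.1  30.1] [ 0.1389639  -0.49900102  1.23042269]
0 30 [-9.4, -2.0, -4.4] [0.0087, 0.0049, -0.0078]
0 25 [-11.0, -6.8, -4.4] [0.0087, 0.0049, -0.0078]
0 22 [-11.9, -9.6, -4.4] [0.0087, 0.0049, -0.0078]
0.1 22 [-15.2, -14.4, -5.4] [-0.0433, 0.0221, 0.0758]
0.2 22 [-18.1, -19.6, -6.2] [-0.0954, 0.0392, 0.1595]
0.3 22 [-20.5, -24.9, -6.6] [-0.1474, 0.0563, 0.2432]
0.4 22 [-22.5, -30.5, -6.7] [-0.1994, 0.0734, 0.3268]
0.5 22 [-24.0, -36.2, -6.5] [-0.2515, 0.0905, 0.4105]
0.6 22 [-25.1, -42.0, -5.9] [-0.3035, 0.1076, 0.4941]
```

Emit:
{"name": "drive_tool", "arguments": {
  "commands": [
    [-9, -2, -4, 0.009, 0.005, -0.008],
    [-11, -7, -4, 0.009, 0.005, -0.008],
    [-12, -10, -4, 0.009, 0.005, -0.008],
    [-15, -14, -5, -0.043, 0.022, 0.076],
    [-18, -20, -6, -0.095, 0.039, 0.16],
    [-20.5, -25, -6.5, -0.147, 0.056, 0.243],
    [-22.5, -30.5, -6.5, -0.2, 0.073, 0.327],
    [-24, -36, -6.5, -0.25, 0.09, 0.41],
    [-25, -42, -6, -0.303, 0.108, 0.494]
  ]
}}

```text
time_s: 16.1
position: [0.4534, -0.1192, 0.1266]
ee_rot: [[0.376, -0.834, 0.405], [-0.926, -0.324, 0.191], [-0.028, -0.447, -0.894]]
wrist_force: [-3.2, 4.5, 2.2]
opening: 0.0003
grip_force: 2.7
```

```bash
python3 - <<'E'
from lev2 import *
s=r.get_state(); print(s["joint_positions"].round(2),panel(p,s["position"]).round(1),"panelF",(PR(p).T@s["wrist_force"]).round(1))
show([(b,22) for b in(.6,.7,.8,.9,1.,1.1,1.2,1.3)])
E
```

```text
[-0.04  0.01 -0.67 -0.44 -0.51  0.77] [ -29.8 -103.    33.1] panelF [-2.6  3.3  4.3]
0.6 22 [2.7, -0.8, -0.7] [0.0019, -0.002, -0.0034]
0.7 22 [2.1, -6.6, 0.1] [-0.0498, 0.015, 0.0805]
0.8 22 [2.1, -12.4, 1.3] [-0.1015, 0.0319, 0.1644]
0.9 22 [2.6, -18.1, 2.8] [-0.1532, 0.0489, 0.2483]
1.0 22 [3.6, -23.7, 4.5] [-0.2049, 0.0659, 0.3322]
1.1 22 [5.1, -29.1, 6.5] [-0.2566, 0.0829, 0.4161]
1.2 22 [7.0, -34.2, 8.8] [-0.3083, 0.0999, 0.5]
1.3 22 [9.5, -39.0, 11.2] [-0.36, 0.1168, 0.5839]
```

Emit:
{"name": "drive_tool", "arguments": {
  "commands": [
    [2, -6.5, 0, -0.05, 0.015, 0.08],
    [2, -12.5, 1, -0.1, 0.032, 0.164],
    [2.5, -18, 3, -0.153, 0.049, 0.248],
    [3.5, -23.5, 4.5, -0.205, 0.066, 0.332],
    [5, -29, 6.5, -0.257, 0.083, 0.416],
    [7, -34, 9, -0.308, 0.1, 0.5],
    [7, -34, 9, -0.308, 0.1, 0.5]
  ]
}}

```text
time_s: 16.68
position: [0.461, -0.1534, 0.1355]
ee_rot: [[0.778, -0.579, 0.244], [-0.608, -0.791, 0.062], [0.157, -0.196, -0.968]]
wrist_force: [-0.3, -0.1, -1.3]
opening: 0.0001
grip_force: 0.1
```

```bash
python3 - <<'E'
from lev2 import *
s=r.get_state(); print(s["joint_positions"].round(2),panel(p,s["position"]).round(1),"panelF",(PR(p).T@s["wrist_force"]).round(1))
show([(b,22) for b in(1.2,1.25,1.3,1.35,1.4)]+[(1.4,20),(1.4,18),(1.4,16)])
m=r.camera_model("top"); print([proj(m,P(p,lv(b))).round() for b in(1.2,1.4)])
E
python3 shot.py pics/t7
```

```text
[ 0.04  0.05 -0.67 -0.09 -0.6   0.95] [  -9.9 -133.1   30.9] panelF [-0.9 -0.2 -0.9]
1.2 22 [-0.5, -0.1, -0.2] [0.0014, 0.0001, -0.0004]
1.25 22 [0.6, -2.5, 1.0] [-0.0245, 0.0086, 0.0416]
1.3 22 [1.9, -4.9, 2.2] [-0.0503, 0.0171, 0.0835]
1.35 22 [3.3, -7.2, 3.6] [-0.0762, 0.0256, 0.1254]
1.4 22 [4.7, -9.3, 4.9] [-0.1021, 0.0341, 0.1673]
1.4 20 [6.2, -10.2, 6.0] [-0.1021, 0.0341, 0.1673]
1.4 18 [7.7, -11.0, 7.0] [-0.1021, 0.0341, 0.1673]
1.4 16 [9.1, -11.9, 8.1] [-0.1021, 0.0341, 0.1673]
[array([359., 224.]), array([361., 222.])]
```

View pics/t7.png

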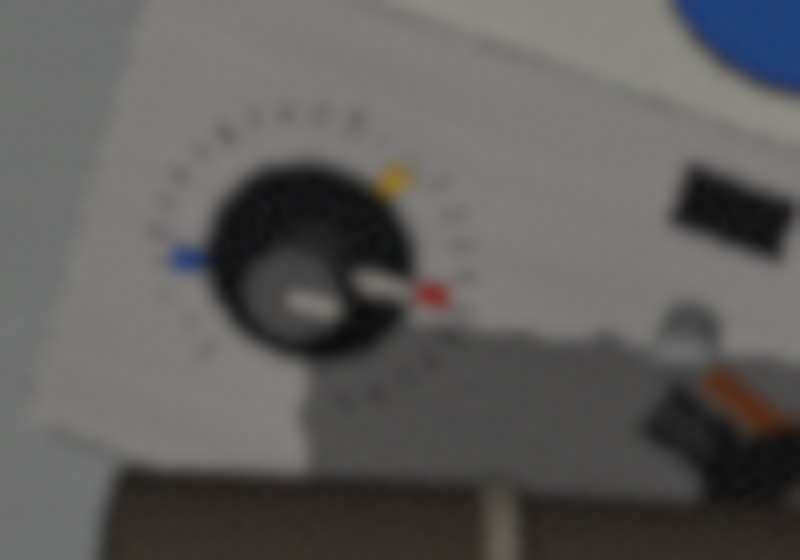

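The dial still points at red at (432,295), and the orange arm at crop (750,400) is being swept round by the finger. I'll carry on to the stop.

Emit:
{"name": "drive_tool", "arguments": {
  "commands": [
    [0.5, -2.5, 1, -0.025, 0.009, 0.042],
    [2, -5, 2, -0.05, 0.017, 0.084],
    [3.5, -7, 3.5, -0.076, 0.026, 0.125],
    [4.5, -9, 5, -0.102, 0.034, 0.167],
    [4.5, -9, 5, -0.102, 0.034, 0.167]
  ]
}}

```text
time_s: 17.5
position: [0.4644, -0.1622, 0.1389]
ee_rot: [[0.871, -0.447, 0.204], [-0.457, -0.89, 0.002], [0.181, -0.095, -0.979]]
wrist_force: [0.1, -0.8, -0.5]
opening: 0.0003
grip_force: 0.4
```

```bash
python3 - <<'E'
from lev2 import *
s=r.get_state(); print(panel(p,s["position"]).round(1),"panelF",(PR(p).T@s["wrist_force"]).round(1))
print("push dir",(PR(p)@[np.sin(1.4),-np.cos(1.4),0]).round(3)); show([(1.4,20)])
E
```

```text
[  -3.  -140.3   30.5] panelF [ 0.1 -0.7 -0.6]
push dir [ 0.732 -0.419  0.537]
1.4 20 [2.8, -1.4, 2.6] [-0.0034, -0.0011, 0.0042]
```

Now I'll press along the push direction in 1 mm steps.

Emit:
{"name": "drive_tool", "arguments": {
  "commands": [
    [0.7, -0.4, 0.5, 0, 0, 0],
    [1.5, -0.8, 1.1, 0, 0, 0],
    [2.2, -1.3, 1.6, 0, 0, 0],
    [2.9, -1.7, 2.1, 0, 0, 0],
    [2.9, -1.7, 2.1, 0, 0, 0]
  ]
}}

```text
time_s: 17.92
position: [0.4659, -0.1635, 0.1401]
ee_rot: [[0.87, -0.45, 0.202], [-0.46, -0.888, 0.004], [0.178, -0.097, -0.979]]
wrist_force: [-5.2, 4.8, -3.2]
opening: 0.0
grip_force: 4.0
```

Emit:
{"name": "drive_tool", "arguments": {
  "commands": [
    [0.7, -0.4, 0.5, 0, 0, 0],
    [1.5, -0.8, 1.1, 0, 0, 0],
    [1.5, -0.8, 1.1, 0, 0, 0]
  ]
}}

```text
time_s: 18.17
position: [0.4661, -0.1638, 0.1402]
ee_rot: [[0.87, -0.45, 0.2], [-0.46, -0.888, 0.005], [0.175, -0.096, -0.98]]
wrist_force: [-8.5, 9.6, -4.0]
opening: -0.0
grip_force: 6.4
```

```bash
python3 - <<'E'
from lev2 import *
s=r.get_state(); print(panel(p,s["position"]).round(1),"panelF",(PR(p).T@s["wrist_force"]).round(1))
E
```

```text
[  -0.6 -141.3   30.5] panelF [-11.4   6.5   2.7]
```

Emit:
{"name": "drive_tool", "arguments": {
  "commands": [
    [-0.3, 0.2, -0.2, 0, 0, 0],
    [-0.3, 0.2, -0.2, 0, 0, 0],
    [-0.3, 0.2, -0.2, 0, 0, 0],
    [-0.3, 0.2, -0.2, 0, 0, 0],
    [-0.3, 0.2, -0.2, 0, 0, 0],
    [-0.3, 0.2, -0.2, 0, 0, 0],
    [-0.3, 0.2, -0.2, 0, 0, 0],
    [-0.3, 0.2, -0.2, 0, 0, 0]
  ]
}}

```text
time_s: 18.83
position: [0.466, -0.1637, 0.1402]
ee_rot: [[0.87, -0.45, 0.2], [-0.46, -0.888, 0.005], [0.176, -0.096, -0.98]]
wrist_force: [-8.0, 7.8, -4.6]
opening: -0.0001
grip_force: 5.7
```

```bash
python3 - <<'E'
from lev2 import *
s=r.get_state(); print(panel(p,s["position"]).round(1),"panelF",(PR(p).T@s["wrist_force"]).round(1))
show([(1.4,32),(1.4,50,40)])
E
```

```text
[  -0.6 -141.3   30.5] panelF [-10.9   4.9   1.6]
1.4 32 [-7.6, 5.2, -5.2] [-0.0066, -0.0052, 0.0077]
1.4 50 [-25.5, 14.2, -7.3] [-0.0066, -0.0052, 0.0077]
```

Emit:
{"name": "drive_tool", "arguments": {
  "commands": [
    [-4, 2.5, -3, 0, 0, 0],
    [-8, 5, -5, 0, 0, 0],
    [-15, 9, -5, 0, 0, 0],
    [-20, 11, 10, 0, 0, 0],
    [-22, 12, 35, 0, 0, 0],
    [-22, 0, 70, 0, 0, 0],
    [-22, -20, 105, 0, 0, 0],
    [-22, -50, 130, 0, 0, 0],
    [-22, -85, 140, 0, 0, 0],
    [-22, -125, 145, 0, 0, 0]
  ]
}}

```text
time_s: 19.67
position: [0.4482, -0.2904, 0.2917]
ee_rot: [[0.87, -0.445, 0.213], [-0.456, -0.89, 0.001], [0.19, -0.098, -0.977]]
wrist_force: [1.4, 0.7, 0.3]
opening: -0.0001
grip_force: 0.0
```

Emit:
{"name": "drive_tool", "arguments": {
  "commands": [
    [-10, -40, 0, 0, 0, 0],
    [-20, -75, 0, 0, 0, 0],
    [-25, -110, 0, 0, 0, 0],
    [-30, -110, 0, 0, 0, 0],
    [-30, -110, 0, 0, 0, 0]
  ]
}}

```text
time_s: 20.08
position: [0.416, -0.4011, 0.2871]
ee_rot: [[0.868, -0.451, 0.206], [-0.461, -0.887, 0.002], [0.182, -0.097, -0.979]]
wrist_force: [0.5, 0.3, -0.2]
opening: 0.0002
grip_force: 0.0
```

```bash
python3 shot.py pics/t8; python3 ang.py pics/t8f.png; python3 - <<'E'
from lev2 import *
import cv2
im=cv2.imread("pics/t8f.png"); cv2.imwrite("pics/t8c.png",cv2.resize(im[110:260,170:400],None,fx=3.4,fy=3.4,interpolation=cv2.INTER_CUBIC))
m=r.camera_model("top"); print([((proj(m,P(p,lv(b)))-[170,110])*3.4).round() for b in(1.2,1.3,1.4)], r.get_state()["time_s"])
hsv=im[200:245,335:375].astype(int); o=(hsv[:,:,2]-hsv[:,:,0]>50); y,x=np.nonzero(o); print("orange px",len(x),x.min()+335,x.max()+335,y.min()+200,y.max()+200)
E
```

```text
line in 1.5 centroid 1.504 107.0 20.6
line out 1.5 centroid 1.496 102.9 29.2
red in 1.46 centroid 1.48 66.6 2.8
red 1.47 centroid 1.481 59.5 2.7
[array([642., 388.]), array([645., 384.]), array([648., 379.])] 20.4833
orange px 57 349 362 215 224
```

View pics/t8c.png

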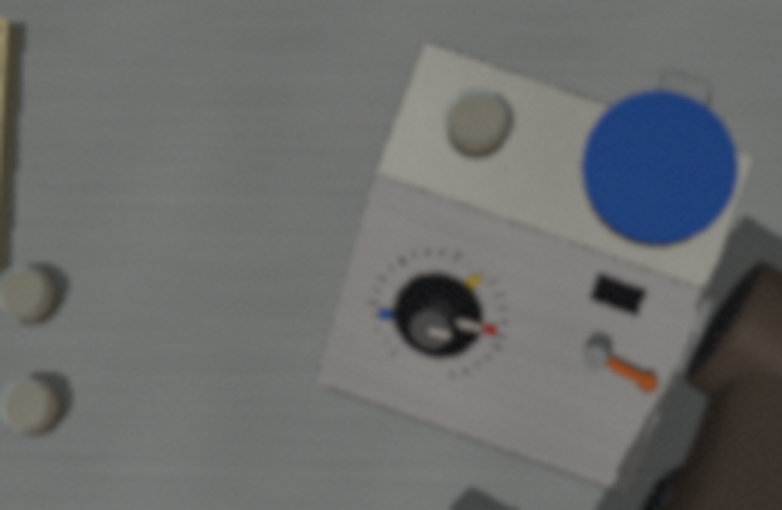

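The lever's ball is at crop (650,382), where the model puts it at its stop (648,379). The pointer is on the red tab at (488,329), the jars in view haven't moved, and the arm is clear.

```bash
python3 -c "
from plant import r
print(r.sign_off())"
```

```text
the job is handed in; nothing more can be done
None
```

I turned the dial clockwise to the red tab (within about 0.02 rad of its middle), swung the clamp lever to its stop and pressed it there with about 11–12 N; the dial did not move, and I handed the job in at about 20.5 s. The first turn overshot by about 0.04 rad, so I turned the dial back slightly before moving the lever.

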